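# Reset the slicing guide's fence and lock it again

### The job

Set the slicing guide to the next slice length: loosen the steel jam nut, turn the black adjuster knob above it until the fence's pointing edge lines up with the red marker, then tighten the nut firmly again so that the adjuster is locked. Move the fence only by its adjuster, leave the marker where it is, and do not disturb the jars and dishes standing around. Let go at the end.

Things in the scene. Friction and masses are not known exactly. Their poses are not given: they have to be found in the camera images.
- guide: Slicing guide, fixed to the worktop: wooden chopping board 230 x 340 x 22 mm with a grey casting at its left. Origin: centre of the board's underside; x points away from the robot (about), y to the left, z up; yawed up to 0.25 rad either way. The casting's head has a sloping face 60 x 60 mm that looks up and towards the robot.
- face_mid (a point): Middle of the sloping face, at (0, 70, 96) mm in the guide's frame; axes as the guide's. The screw axis stands here square to the face: it leans 25 degrees from vertical towards the robot, outward direction (-0.426, 0, 0.905) in the guide's frame. Along it, from the face: adjuster's collar 4 to 10 mm, brass washer 10 to 20, nut 21 to 41, bare stem 10 mm thick, knob 56 to 76.
- nut_grip (a point): Point on the screw axis in the steel jam nut, 1 mm above its mid-height. The nut is a hexagon 40 mm across flats, 46 over corners, 20 mm high. z points outward along the screw axis; x is square to one pair of flats (the other pairs at 60 and 120 degrees to it) and turns with the nut. Clockwise, seen from outside looking down the axis, tightens.
- jam_nut: The nut itself (origin on the screw axis, z outward); it turns without moving along the axis. Friction 0.24 N m. It starts tight; 0.5 rad counterclockwise frees it well. It then goes tight 0.19 rad farther clockwise than before for each rad the adjuster was turned clockwise, so feel for it: the resistance climbs 0.1 N m per 0.1 rad. Firm: turned with 0.5 to 0.9 N m; 0.1 rad too far does no harm.
- adjuster_knob (a point): Centre of the black adjuster knob, on the screw axis: a bar grip 30 x 14 mm, 20 mm high along the axis. z points outward along the axis, x along the bar's 30 mm, y across its 14 mm; they turn with it. With the nut loose it turns against 0.18 N m and stays where left; with the nut tight it is held by about 1 N m. 1 rad clockwise (seen from outside) moves the fence 10 mm to the right (guide's -y).
- fence: Aluminium fence plate, 100 mm long, 6 mm thick, its top 61 mm above the worktop, standing across the front half of the board, 50 mm and more to the right of the screw axis; it slides along the guide's y, driven by the adjuster only.
- washer: Brass keyed washer under the nut, 33 mm in diameter and 10 mm thick; it cannot turn but slides along the screw axis: 8 mm inward for each rad the nut is tightened, outward into the nut's recess as it is loosened. The tight nut presses it on to the adjuster's collar and so holds the adjuster. Origin on the screw axis, at the sloping face when the nut just touches.
- adjuster: The adjuster screw: collar, stem and knob in one. Origin on the screw axis at the sloping face; z outward along the axis.
- fence_tip (a point): Right-hand (-y) face of the fence, at the end of the plate nearest the robot: this is the pointing edge, beside the aluminium scale. Axes as the guide's.
- marker_edge (a point): Left-hand (+y) face of the small red marker (12 x 3 x 12 mm) that sits on the scale at the front of the board. The fence is set when fence_tip and marker_edge have the same y in the guide's frame. At the start the marker lies 12 to 26 mm to the right (-y) of the fence tip.
- spice_jar: Spice jar with red lid, 45 mm in diameter, 106 mm high, standing on the right part of the board; bystander. Origin at its underside.
- salt: Glass salt shaker, 44 mm in diameter, 90 mm high, standing on the right part of the board; bystander. Origin at its underside.
- tumbler: Glass tumbler, 76 mm in diameter, 86 mm high, on the worktop at the right; bystander. Origin at its underside.
- mug: Mug, 94 mm high, on the worktop at the left; bystander. Origin at its underside.
- pepper: Wooden pepper mill, 58 mm in diameter, 170 mm high, on the worktop at the left; bystander. Origin at its underside.

How it is judged:
By the outcome, as a careful person would: the job done as asked, in the order asked, and still so for the second after the job is handed in, with the robot touching nothing.
It also fails if it takes over 58 s, if anything falls off the work surface, if the arm or the gripper's body presses on something with over 40 N, if the wrist force passes 120 N, or if a joint passes its speed limit or range.

### The arm

A 6-joint arm with a two-finger parallel gripper is mounted at the origin on a cart in front of the work surface, level with it; the furniture and walls round the work are solid. World frame = base frame: x ahead of the robot, y to its left, z up, the work surface at z = 0. Lengths are in m, angles in rad, forces in N, time in s.
With the tool pointing down it reaches from about 0.3 to 0.875 m from the base axis. Payload 6.4 kg.
Tool frame: the origin (TCP) lies between the finger pads; the fingertips stand 25 mm ahead of it and the grasp point (between the pads) lies 6 mm ahead of it; y points along the fingers, x is the direction in which the jaws open and shut, and the axes are right-handed (so a half turn about y gives the same grasp; the last joint's range is limited). The gripper opens to 85 mm and grips with 20 to 120 N. Pads are 22 mm wide; open, the fingers measure 114 mm over their backs; the gripper's body (76 mm by 85 mm) begins 54 mm behind the grasp point. The pads swing forward as they close: fully open they stand 13 mm farther back than shut.
Start: joints at [-1.537, 0.181, 1.607, -0, 1.354, -0.206], TCP at [0.137, -0.559, 0.256] pointing down, gripper open.
Joint ranges: [-2.99, 2.99], [-0.89, 2.07], [0.3, 2.58], [-1.14, 4.28], [0, 2.63], [-3.12, 3.12]. Speed limits (rad/s): [2.57, 2.57, 3.01, 3.14, 3.14, 3.14].

### API

Orientations are given as a unit quaternion [w, x, y, z].
In Python, from bench import ctrl, vision, ticket, find_in, regions_of, pinpoint gives the robot as it stands.
- The arm moves only by the tool apply_moves, never from a script. Its argument "increments" is a list of rows, each an object of numbers: "x", "y", "z": the shift along the tool's x, y, z in cm; "ax", "ay", "az": the turn, a rotation vector about the tool's x, y, z in rad; "grip": the closure, from 0 (fully open) to 1 (shut). A call has 1 to 12 rows; each row is the pose to reach, as a shift and turn from the pose measured when the call began, along the tool's axes at that moment; what a row does not reach only later rows make up. A row lasts 1/8 s, in which the tool goes at most 62.5 mm and 10.7 degrees, less where a joint would pass 70% of its speed; a pose out of reach is approached as far as the arm can. A call with a gripper value outside its range is refused whole. The fingers move at their own pace and stop on an object; the grip force is fixed at half the most. Time passes only in rows, so rows that repeat a pose let the fingers close. It gives the time, the measured TCP pose, the force and the opening at its end, in the units of the state.
- ctrl.get_obs(): the state, without advancing time (a new reading comes with each control period).
- vision.camera(name): name is "scene" or "top"; returns the picture (400x640x3 uint8, red, green, blue); there is no depth.
- vision.camera_params(name): a dict with "intrinsics" (3x3 intrinsics, pixels), "R" (3x3) and "t" (3): a world point X has camera coordinates R X + t. Camera axes: x right, y down, z forward; pixel columns grow to the right and rows downward; lengths in m; the calibration is good to about 2 mm. A picture is of the moment at which its call begins. camera_params takes no time and is no camera call.
- ticket.hand_in(): hands the job in, once; it reports no verdict.
Trained networks look in the newest picture that a camera, given by its name, has taken for a name from the list of things; names that differ only in an ending like _2 or _b are one class to them, and where a whole thing is asked for, a point or a joint stands for the part that bears it (a point fixed in the world has none). Each returns a list of dicts, best first, with "p" (0 to 1); they miss things now and then, are a little off and sometimes report something else, mostly with a low value. They report only what shows in the picture. A call takes as long as a camera call.
- find_in(camera, query): "rect" ([centre column, centre row, width, height] in pixels, round what is visible of it).
- regions_of(camera, query): "mask" (400x640 bool, what is visible of it) and "rect" ([centre column, centre row, width, height] in pixels, round what is visible of it).
- pinpoint(camera, query): "xy" ([column, row] in pixels: a listed point, or the origin of a listed thing).
The state is a dict: "time_s": time; "q": joint angles; "dq": joint speeds; "joint_efforts": joint torques, N m; "eef_pos": TCP position; "eef_rot": TCP orientation; "wrist_force": force on the tool from outside, world axes, zero at the start; "torque": the same for the moment, N m; "opening": opening from 0.0 (shut) to 1.0 (fully open).
Only numpy, scipy, OpenCV 4.12 (cv2) and the standard library are available. Lean on these libraries where they do the work, as an engineer would, in place of code of your own. Each camera call takes 0.05 s, during which the arm holds its last target.

## Working session

There is one attempt and no reset: what is moved stays moved. The work goes in short steps, Python scripts to look and compute and a tool call to move; the robot and the scene stay as the last step left them, time stands still between calls to the robot, and variables do not carry over. Pictures are saved under pics/ and viewed, and the job is handed in when it is done.

Besides the shell and the picture viewer there is one more tool, called after "Emit:" as name([rows], argument=value, ...), one row to a line, values as JSON. apply_moves: Moves the arm, as the interface text tells. Its arguments: {"type":"object","properties":{"increments":{"type":"array","items":{"type":"object","properties":{"x":{"type":"number"},"y":{"type":"number"},"z":{"type":"number"},"ax":{"type":"number"},"ay":{"type":"number"},"az":{"type":"number"},"grip":{"type":"number"}}}}},"required":["increments"]}

```bash
ls; mkdir -p pics; cat > snap.py <<'E'
import sys,cv2,numpy as np
from bench import ctrl, vision, ticket, find_in, regions_of, pinpoint
E
python3 - <<'E'
from snap import *
o=ctrl.get_obs(); print({k:np.round(v,4).tolist() for k,v in o.items()})
for c in ['scene','top']:
    im=vision.camera(c); cv2.imwrite(f'pics/{c}0.png',im[:,:,::-1])
    p=vision.camera_params(c); print(c,np.array(p['intrinsics']).round(1).tolist(),np.array(p['R']).round(4).tolist(),np.array(p['t']).round(4).tolist())
    for n in ['face_mid','nut_grip','adjuster_knob','fence_tip','marker_edge','guide']:
        r=pinpoint(c,n); print(c,n,[(np.round(a['xy'],1).tolist(),round(a['p'],2)) for a in r[:2]])
E
```

```text
pics
{'time_s': 0.0, 'q': [-1.5373, 0.1815, 1.608, -0.0, 1.3538, -0.2063], 'dq': [-0.0002, 0.0009, 0.0024, -0.0, -0.0009, 0.002], 'joint_efforts': [0.0003, -44.4876, -35.1332, -0.0003, 0.0093, 0.0], 'eef_pos': [0.1366, -0.558, 0.2554], 'eef_rot': [0.5567, -0.5558, 0.437, -0.4362], 'wrist_force': [-0.0485, 0.5314, 0.1644], 'torque': [-0.0564, -0.0045, 0.0252], 'opening': 1.0013}
scene [[421.8, 0.0, 326.4], [0.0, 421.8, 206.6], [0.0, 0.0, 1.0]] [[0.9924, 0.1211, -0.0208], [0.0421, -0.4939, -0.8685], [-0.1155, 0.861, -0.4952]] [-0.4766, 0.0803, 1.635]
scene face_mid [([338.7, 214.3], 0.88)]
scene nut_grip [([334.7, 207.4], 0.63)]
scene adjuster_knob [([329.3, 196.8], 0.63), ([337.7, 217.3], 0.38)]
scene fence_tip [([307.7, 233.2], 0.72)]
scene marker_edge [([337.8, 213.3], 0.23)]
scene guide [([333.5, 248.4], 0.86), ([334.6, 242.9], 0.46)]
top [[397.8, 0.0, 315.4], [0.0, 397.8, 201.4], [0.0, 0.0, 1.0]] [[-0.0125, -0.9999, 0.0064], [-0.9972, 0.012, -0.0734], [0.0733, -0.0073, -0.9973]] [-0.004, 0.5098, 1.4413]
top face_mid [([318.1, 194.1], 0.77)]
top nut_grip [([317.6, 195.1], 0.42)]
top adjuster_knob [([320.6, 198.5], 0.49)]
top fence_tip [([331.8, 225.7], 0.45)]
top marker_edge []
top guide [([336.0, 196.2], 0.8)]
```

View images.

```bash
python3 - <<'E'
import cv2
for c,(x,y,w,h) in {'scene':(230,140,200,150),'top':(230,110,200,150)}.items():
    im=cv2.imread(f'pics/{c}0.png'); cv2.imwrite(f'pics/{c}0z.png',cv2.resize(im[y:y+h,x:x+w],None,fx=4,fy=4,interpolation=cv2.INTER_CUBIC))
E
```

```text
(no output)
```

View pics/scene0.png

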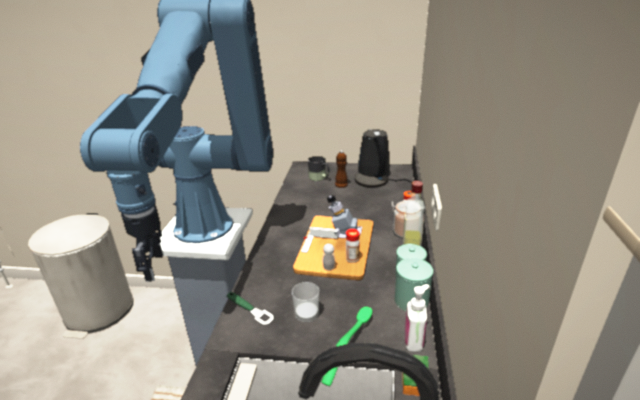

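View pics/top0.png

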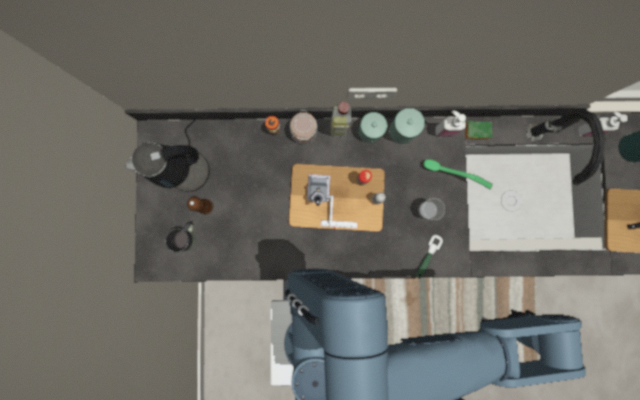

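```bash
sleep 0
```

```text
(no output)
```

View pics/scene0z.png

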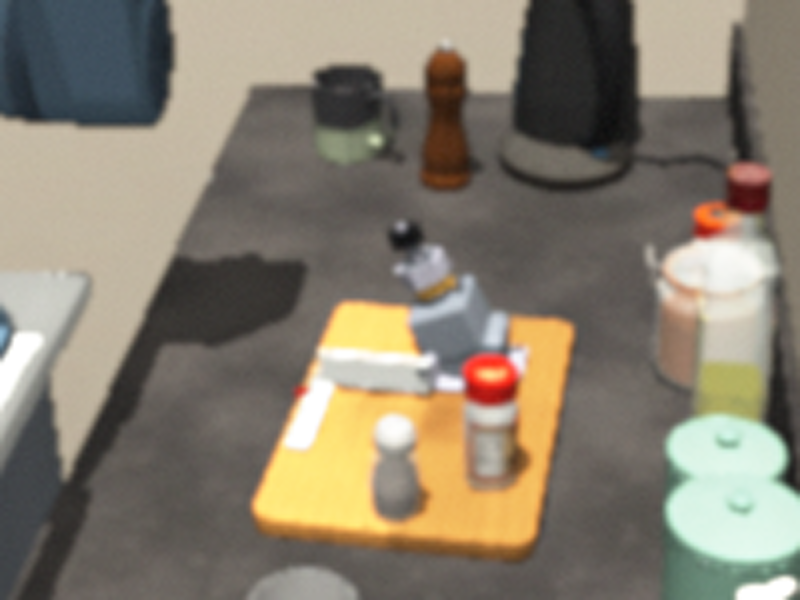

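View pics/top0z.png

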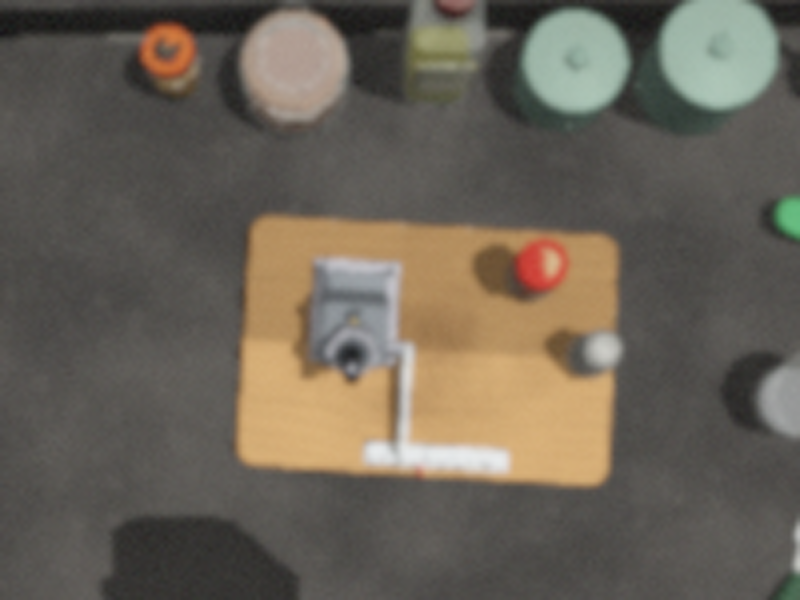

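```bash
cat > geo.py <<'E'
import numpy as np,cv2
from scipy.optimize import least_squares
from scipy.spatial.transform import Rotation as Ro
from bench import vision
P={c:vision.camera_params(c) for c in ['scene','top']}
def proj(c,X):
    X=np.atleast_2d(X); p=P[c]; Y=X@np.array(p['R']).T+np.array(p['t']); Y=Y@np.array(p['intrinsics']).T
    return Y[:,:2]/Y[:,2:]
def g2w(g,X):
    c,s=np.cos(g[2]),np.sin(g[2]); X=np.atleast_2d(X)
    return np.c_[c*X[:,0]-s*X[:,1]+g[0], s*X[:,0]+c*X[:,1]+g[1], X[:,2]]
E
python3 - <<'E'
from geo import *
from scipy.ndimage import map_coordinates
ims={c:cv2.imread(f'pics/{c}0.png').astype(float) for c in P}
# board-likeness: R-B
def chan(c): return ims[c][:,:,2]-ims[c][:,:,0]
# edge samples on board top perimeter, avoiding corners
def edges():
    out=[]
    for t in np.linspace(-.09,.09,25):
        out.append((t,.17,0,1)); out.append((t,-.17,0,-1))
    for t in np.linspace(-.14,.14,35):
        out.append((.115,t,1,0)); out.append((-.115,t,-1,0))
    return np.array(out)
E=edges()
def resid(g,c):
    z=.022; r=[]
    d=np.linspace(-.02,.02,41)
    for x,y,nx,ny in E:
        pts=g2w(g,np.c_[x+nx*d,y+ny*d,np.full(41,z)])
        uv=proj(c,pts); v=map_coordinates(chan(c),[uv[:,1],uv[:,0]],order=1)
        g_=-np.gradient(v); g_[g_<0]=0
        a=v[:8].mean();b=v[-8:].mean()
        if a-b<40: r.append(np.nan);continue
        k=np.argmin(abs(v-(a+b)/2)); r.append(d[k])
    return np.array(r)
# visible sides differ: in the top cam side walls barely visible
for c in ['top']:
    g=np.array([.55,-.05,0.])
    uv=proj(c,[[.55,0,0.022]]);
    # init from mask centroid
    m=(chan(c)>60)&(np.indices((400,640))[1]<400)&(np.indices((400,640))[1]>280); 
    ys,xs=np.nonzero(m); tgt=np.array([(xs.min()+xs.max())/2,(ys.min()+ys.max())/2])
    g[:2]=least_squares(lambda p:(proj(c,[[p[0],p[1],.022]])[0]-tgt),g[:2]).x
    g[2]=-0.03
    print('init',g)
    for it in range(15):
        r=resid(g,c); ok=~np.isnan(r)&(abs(r)<.018)
        J=np.c_[E[:,2],E[:,3],E[:,3]*0]
        # dr along normal for shift in guide frame; rotation: n.(w x p)
        J[:,2]=E[:,2]*(-E[:,1])+E[:,3]*E[:,0]
        med=np.median(r[ok]); 
        A=J[ok];b=r[ok]
        w=np.ones(len(b))
        for k in range(5):
            s=np.linalg.lstsq(A*w[:,None],b*w,rcond=None)[0]; w=1/np.sqrt(1+((b-A@s)/.002)**2)
        cth,sth=np.cos(g[2]),np.sin(g[2])
        g=g+[cth*s[0]-sth*s[1],sth*s[0]+cth*s[1],s[2]]
    r=resid(g,c)
    print(c,g.round(4),ok.sum(),'rms',np.nanstd(r))
    for nx,ny in [(1,0),(-1,0),(0,1),(0,-1)]:
        k=(E[:,2]==nx)&(E[:,3]==ny); print(nx,ny,np.nanmedian(r[k]))
np.save('g.npy',g)
pts={'face_mid':[0,.07,.096]}
ax=np.array([-.4226,0,.9063])
for n,h in [('nut',.032),('knob',.066)]: pts[n]=np.array([0,.07,.096])+h*ax
for n,p in pts.items():
    w=g2w(g,p); print(n,w.round(4),'scene',proj('scene',w).round(1),'top',proj('top',w).round(1))
print('guide',proj('scene',g2w(g,[0,0,0])),proj('top',g2w(g,[0,0,0])))
for c in P:
    im=cv2.imread(f'pics/{c}0.png'); x0,y0,w,h={'scene':(280,180,110,100),'top':(275,150,120,90)}[c]; S=6
    z=cv2.resize(im[y0:y0+h,x0:x0+w],None,fx=S,fy=S,interpolation=cv2.INTER_CUBIC)
    f=lambda X:[tuple(int(v) for v in ((u-[x0,y0]+.5)*S)) for u in proj(c,g2w(g,X))]
    q=f([[.115,.17,.022],[.115,-.17,.022],[-.115,-.17,.022],[-.115,.17,.022]])
    cv2.polylines(z,[np.array(q)],True,(255,0,0),1)
    for n,p in pts.items(): cv2.circle(z,f([p])[0],3,(0,255,0),-1)
    q=f([np.array([0,.07,.096])+a*np.array([.9063,0,.4226])*.03+b*np.array([0,.03,0]) for a,b in [(1,1),(1,-1),(-1,-1),(-1,1)]])
    cv2.polylines(z,[np.array(q)],True,(0,255,255),1)
    cv2.imwrite(f'pics/{c}_fit.png',z)
E
```

```text
init [ 0.52290716 -0.08595216 -0.03      ]
top [ 0.525  -0.0879 -0.0727] 99 rms 0.000982865135771324
1 0 0.0010000000000000009
-1 0 0.0019999999999999983
0 1 0.0010000000000000009
0 -1 0.0019999999999999983
face_mid [[ 0.5301 -0.018   0.096 ]] scene [[339.  214.4]] top [[317.7 193.9]]
nut [[ 0.5166 -0.0171  0.125 ]] scene [[335.2 207.1]] top [[317.6 197.1]]
knob [[ 0.5023 -0.016   0.1558]] scene [[331.1 199.2]] top [[317.4 200.6]]
guide [[335.88450141 247.59112949]] [[336.15856485 197.42528048]]
```

View pics/scene_fit.png

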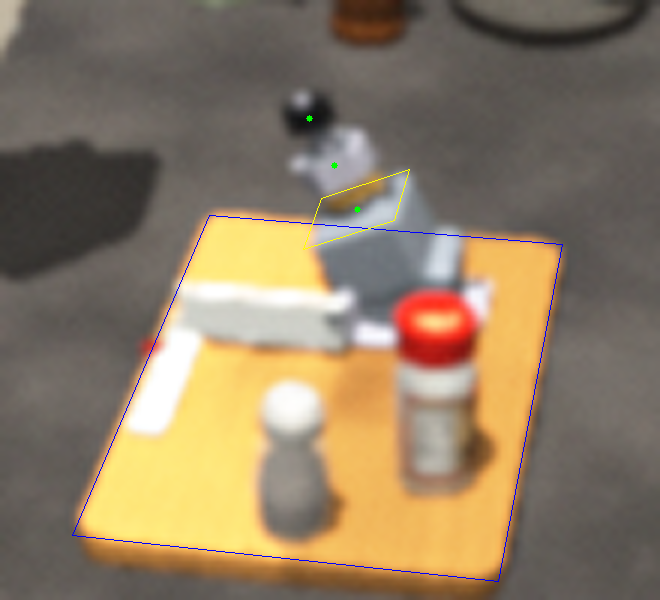

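View pics/top_fit.png

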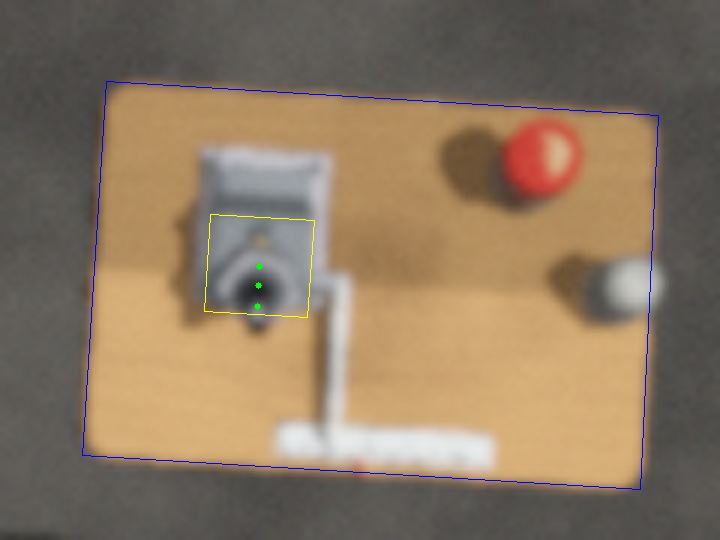

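```bash
cat > fit2.py <<'E'
from geo import *
from scipy.ndimage import map_coordinates
ims={c:cv2.imread(f'pics/{c}0.png').astype(float) for c in P}
def chan(c): return ims[c][:,:,2]-ims[c][:,:,0]
out=[]
for t in np.linspace(-.09,.09,25): out+= [(t,.17,0,1,.022),(t,-.17,0,-1,.022)]
for t in np.linspace(-.14,.14,35): out+= [(.115,t,1,0,.022),(-.115,t,-1,0,.022)]
E=np.array(out)
def meas(g,c):
    """signed px residual along image normal"""
    R=[];N=[]
    d=np.linspace(-6,6,61)
    for x,y,nx,ny,z in E:
        if c=='scene' and ny==-1: z=0.0   # lower side visible: bottom edge
        a=proj(c,g2w(g,[[x,y,z],[x+nx*.001,y+ny*.001,z],[x-ny*.001,y+nx*.001,z]]))
        t=a[2]-a[0]; n=np.array([-t[1],t[0]]);n/=np.linalg.norm(n)
        if n@(a[1]-a[0])<0:n=-n
        uv=a[0]+d[:,None]*n
        v=map_coordinates(chan(c),[uv[:,1],uv[:,0]],order=1)
        A=np.percentile(v[:20],70);B=np.median(v[-12:])
        if A-B<40 or v[:25].min()<(A+B)/2: R.append(np.nan)
        else:
            s=v-(A+B)/2; k=np.nonzero((s[:-1]>0)&(s[1:]<=0))[0]
            k=k[np.argmin(abs(d[k]))]
            R.append(d[k]+.2*s[k]/(s[k]-s[k+1]))
        N.append(n)
    return np.array(R)
def fit(cs,g):
    for it in range(20):
        Rs=[];Js=[]
        for c in cs:
            r=meas(g,c)
            J=np.zeros((len(E),3))
            for i,(x,y,nx,ny,z) in enumerate(E):
                if c=='scene' and ny==-1: z=0.
                a=proj(c,g2w(g,[[x,y,z],[x-ny*.001,y+nx*.001,z],[x+nx*.001,y+ny*.001,z]]));t=a[1]-a[0];n=np.array([-t[1],t[0]]);n/=np.linalg.norm(n)
                if n@(a[2]-a[0])<0:n=-n
                for j in range(3):
                    gg=g.copy();gg[j]+=1e-4
                    J[i,j]=n@(proj(c,g2w(gg,[[x,y,z]]))[0]-a[0])/1e-4
            ok=~np.isnan(r);Rs.append(r[ok]);Js.append(J[ok])
        r=np.concatenate(Rs);J=np.vstack(Js);w=np.ones(len(r))
        for k in range(6):
            s=np.linalg.lstsq(J*w[:,None],r*w,rcond=None)[0];w=1/np.sqrt(1+((r-J@s)/.4)**2)
        g=g+s
    return g
if __name__=='__main__':
    g0=np.load('g.npy')
    for cs in [['top'],['scene'],['top','scene']]:
        g=fit(cs,g0.copy());print(cs,g.round(4))
        for c in P:
            r=meas(g,c)
            print('  ',c,[(nx,ny,round(float(np.nanmedian(r[(E[:,2]==nx)&(E[:,3]==ny)])),2),int((~np.isnan(r[(E[:,2]==nx)&(E[:,3]==ny)])).sum())) for nx,ny in [(1,0),(-1,0),(0,1),(0,-1)]])
    np.save('g.npy',g)
E
python3 fit2.py
```

```text
['top'] [ 0.5249 -0.0877 -0.0751]
   scene [(1, 0, 0.6, 35), (-1, 0, 0.79, 14), (0, 1, 0.81, 12), (0, -1, nan, 0)]
   top [(1, 0, 0.16, 35), (-1, 0, 0.55, 19), (0, 1, 0.25, 25), (0, -1, 0.62, 20)]
['scene'] [ 0.5274 -0.0793 -0.0708]
   scene [(1, 0, 0.05, 35), (-1, 0, 1.35, 14), (0, 1, -0.33, 12), (0, -1, -0.5, 25)]
   top [(1, 0, -0.28, 35), (-1, 0, 0.99, 19), (0, 1, nan, 0), (0, -1, 2.83, 19)]
['top', 'scene'] [ 0.526  -0.0874 -0.073 ]
   scene [(1, 0, 0.3, 35), (-1, 0, 1.1, 14), (0, 1, 0.77, 12), (0, -1, nan, 0)]
   top [(1, 0, -0.08, 35), (-1, 0, 0.77, 19), (0, 1, 0.15, 25), (0, -1, 0.67, 20)]fit2.py:53: RuntimeWarning: All-NaN slice encountered
  print('  ',c,[(nx,ny,round(float(np.nanmedian(r[(E[:,2]==nx)&(E[:,3]==ny)])),2),int((~np.isnan(r[(E[:,2]==nx)&(E[:,3]==ny)])).sum())) for nx,ny in [(1,0),(-1,0),(0,1),(0,-1)]])
```

```bash
python3 - <<'E'
from snap import *
for c,(x0,y0,w,h) in {'scene':(320,188,30,36),'top':(300,180,36,36)}.items():
    S=0
    for i in range(5): S=S+vision.camera(c).astype(float)
    S/=5; np.save(f'pics/{c}_avg.npy',S)
    crop=S[y0:y0+h,x0:x0+w,::-1]
    cv2.imwrite(f'pics/{c}_n16.png',cv2.resize(np.clip(crop,0,255).astype(np.uint8),None,fx=16,fy=16,interpolation=cv2.INTER_CUBIC))
    for n in ['nut_grip','jam_nut','adjuster_knob','fence_tip','marker_edge']:
        r=pinpoint(c,n); print(c,n,[(np.round(a['xy'],1).tolist(),round(a['p'],2)) for a in r[:2]])
E
```

```text
scene nut_grip [([339.8, 213.9], 0.74), ([333.3, 208.6], 0.47)]
scene jam_nut [([338.1, 213.5], 0.45), ([333.8, 209.3], 0.39)]
scene adjuster_knob []
scene fence_tip [([306.8, 233.8], 0.73), ([336.7, 208.3], 0.46)]
scene marker_edge [([339.3, 213.7], 0.33)]
top nut_grip [([318.6, 195.7], 0.59)]
top jam_nut []
top adjuster_knob [([317.7, 200.9], 0.36)]
top fence_tip [([333.0, 223.8], 0.44), ([360.0, 176.5], 0.18)]
top marker_edge [([371.8, 199.2], 0.26)]
```

View pics/scene_n16.png

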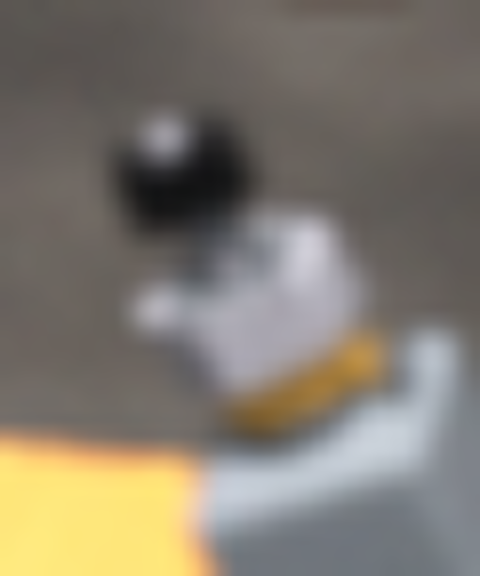

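View pics/top_n16.png

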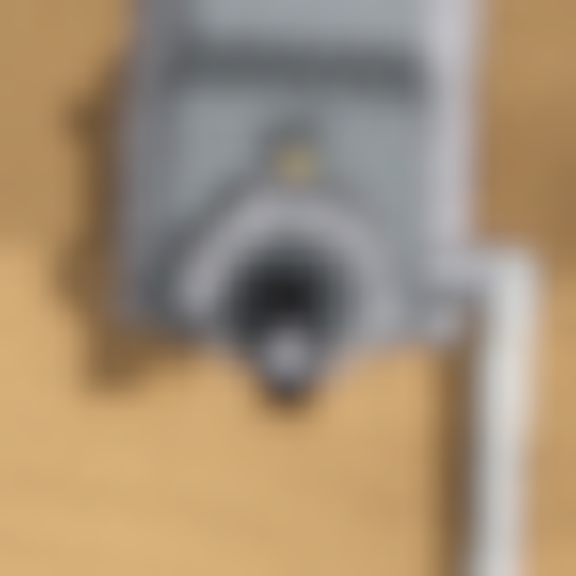

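```bash
cat > ov.py <<'E'
from geo import *
U=np.array([-.4226,0,.9063]); A=np.array([.9063,0,.4226]); B=np.array([0,1.,0]) # A x B = U? 
F=np.array([0,.07,.096])
def prism(poly,h0,h1):
    return [F+a*A+b*B+h*U for h in (h0,h1) for a,b in poly]
def hexp(th): return [( .023094*np.cos(th+np.pi/6+k*np.pi/3), .023094*np.sin(th+np.pi/6+k*np.pi/3)) for k in range(6)]
def bar(ph):
    c,s=np.cos(ph),np.sin(ph); return [(c*x-s*y,s*x+c*y) for x,y in [(.015,.007),(-.015,.007),(-.015,-.007),(.015,-.007)]]
def draw(z,c,g,pts,n,col,x0,y0,S):
    p=[tuple(int(v) for v in ((u-[x0,y0]+.5)*S)) for u in proj(c,g2w(g,pts))]
    for i in range(n):
        for a,b in [(i,(i+1)%n),(n+i,n+(i+1)%n),(i,n+i)]: cv2.line(z,p[a],p[b],col,1)
E
python3 - <<'E'
from ov import *
print(np.cross(A,B))
g=np.array([.5245,-.0883,-.074]); np.save('g.npy',g)
for c,(x0,y0,w,h) in {'scene':(320,188,30,36),'top':(300,180,36,36)}.items():
    rows=[]
    im=np.clip(np.load(f'pics/{c}_avg.npy')[y0:y0+h,x0:x0+w,::-1],0,255).astype(np.uint8)
    S=7; tiles=[]
    for k in range(6):
        z=cv2.resize(im,None,fx=S,fy=S,interpolation=cv2.INTER_CUBIC)
        draw(z,c,g,prism(hexp(np.radians(10*k)),.021,.041),6,(0,255,0),x0,y0,S)
        draw(z,c,g,prism(bar(np.radians(30*k)),.056,.076),4,(0,0,255),x0,y0,S)
        tiles.append(z)
    cv2.imwrite(f'pics/{c}_ov.png',np.vstack([np.hstack(tiles[:3]),np.hstack(tiles[3:])]))
E
```

```text
[-0.4226  0.      0.9063]
```

View pics/scene_ov.png

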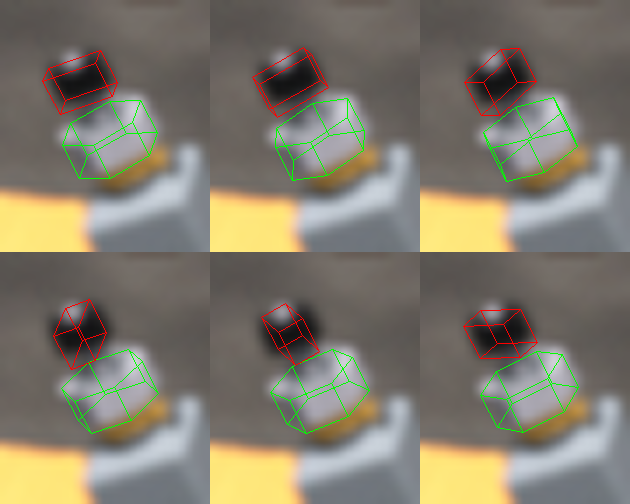

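View pics/top_ov.png

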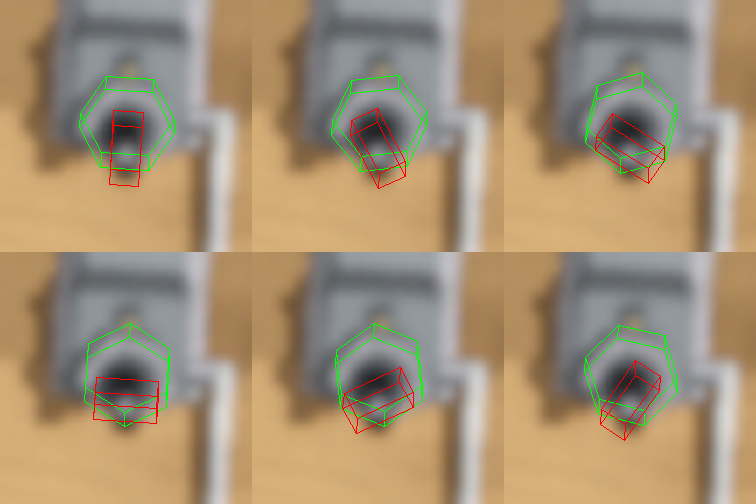

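```bash
cat > rend.py <<'E'
from ov import *
def cyl(r,n=24): return [(r*np.cos(t),r*np.sin(t)) for t in np.arange(n)*2*np.pi/n]
SS=6
BOX={'scene':(320,186,30,36),'top':(304,184,30,32)}
def render(c,g,th,ph,off,nutonly=False):
    x0,y0,w,h=BOX[c]; lab=np.zeros((h*SS,w*SS),np.uint8); k=1
    def px(X): return ((proj(c,g2w(g,X))+off-[x0,y0]+.5)*SS).astype(np.int32)
    cam=-np.array(P[c]['R']).T@np.array(P[c]['t'])
    def poly(X,l): cv2.fillPoly(lab,[px(X)],int(l))
    Q=[F+a*.03*A+b*.03*B for a,b in [(1,1),(1,-1),(-1,-1),(-1,1)]]
    # body of head: drop face down
    D=[q-np.array([0,0,.06]) for q in Q]
    for i in range(4):
        poly([Q[i],Q[(i+1)%4],D[(i+1)%4],D[i]],1)
    poly(Q,2)
    def pr(pl,h0,h1,base,one=False):
        n=len(pl);v=prism(pl,h0,h1)
        hull=cv2.convexHull(px(v)); 
        if one: cv2.fillPoly(lab,[hull],base);return
        for i in range(n):
            f=[v[i],v[(i+1)%n],v[n+(i+1)%n],v[n+i]]
            W=g2w(g,f);nrm=np.cross(W[1]-W[0],W[3]-W[0])
            if nrm@(cam-W[0])>0: poly(f,base+1+i)
        poly(v[n:],base)
    pr(cyl(.0165),.010,.021,3,True)
    pr(hexp(th),.021,.041,10)
    pr(cyl(.005),.041,.056,4,True)
    pr(bar(ph),.056,.076,20)
    return lab
def score(c,img,g,th,ph,off,sig=0.8,full=False):
    x0,y0,w,h=BOX[c]; lab=render(c,g,th,ph,off)
    L=[l for l in np.unique(lab)]
    cols=[]
    for l in L:
        m=(lab==l).astype(np.float32); m=cv2.GaussianBlur(m,(0,0),sig*SS); cols.append(cv2.resize(m,(w,h),interpolation=cv2.INTER_AREA).ravel())
    # bg gradient
    yy,xx=np.indices((h,w)); 
    cols.append(cols[0]*(xx.ravel()/w-.5));cols.append(cols[0]*(yy.ravel()/h-.5))
    Amat=np.stack(cols,1); y=img[y0:y0+h,x0:x0+w].reshape(-1,3)
    wt=cv2.GaussianBlur(cv2.dilate((lab>=3).astype(np.float32),np.ones((4*SS,4*SS))),(0,0),SS); wt=cv2.resize(wt,(w,h),interpolation=cv2.INTER_AREA).ravel()[:,None]
    wt=np.maximum(wt,.03)
    reg=1e-2*np.eye(Amat.shape[1])
    X=np.linalg.lstsq(np.vstack([Amat*wt,reg]),np.vstack([y*wt,reg@np.full((len(reg),3),100.)]),rcond=None)[0]
    r=((Amat@X-y)*wt)
    # robust
    e=np.sum(np.minimum(np.abs(r),40)**2)/wt.sum()/3
    if full: return e,(Amat@X).reshape(h,w,3)
    return e
E
cat > runfit.py <<'E'
from rend import *
g=np.load('g.npy')
best={}
for c in P:
    img=np.load(f'pics/{c}_avg.npy')
    th=0.5;ph=0.;off=np.zeros(2);sig=.8
    def srch_off(th,ph,off):
        b=min(((score(c,img,g,th,ph,off+np.array([i,j])*.4,sig),i,j) for i in (-1,0,1) for j in (-1,0,1)))
        return off+np.array(b[1:])*.4,b[0]
    for it in range(4):
        off,_=srch_off(th,ph,off)
        E=[score(c,img,g,np.radians(t),ph,off,sig) for t in range(0,60,5)]; th=np.radians(5*np.argmin(E))
        E2=[score(c,img,g,th,np.radians(t),off,sig) for t in range(0,180,10)]; ph=np.radians(10*np.argmin(E2))
    print(c,'off',off,'th',np.degrees(th),'ph',np.degrees(ph)); print(np.round(E,0));print(np.round(E2,0))
    e,m=score(c,img,g,th,ph,off,sig,True); x0,y0,w,h=BOX[c]
    t=np.hstack([img[y0:y0+h,x0:x0+w],m])[:,:,::-1]
    cv2.imwrite(f'pics/{c}_model.png',cv2.resize(np.clip(t,0,255).astype(np.uint8),None,fx=10,fy=10,interpolation=cv2.INTER_CUBIC))
E
python3 runfit.py
```

```text
scene off [-0.4 -0.8] th 55.0 ph 140.0
[155. 165. 178. 188. 194. 208. 197. 185. 171. 159. 150. 149.]
[167. 167. 164. 161. 166. 170. 177. 179. 178. 182. 186. 199. 177. 157.
 149. 154. 162. 166.]
top off [ 0.  -0.8] th 45.0 ph 100.0
[195. 198. 200. 203. 206. 205. 205. 198. 192. 191. 191. 193.]
[269. 277. 290. 273. 275. 271. 266. 257. 243. 231. 191. 193. 204. 215.
 230. 236. 246. 250.]
```

```bash
python3 -c "
import cv2,numpy as np
a=cv2.imread('pics/scene_model.png');b=cv2.imread('pics/top_model.png');b=cv2.copyMakeBorder(b,0,a.shape[0]-b.shape[0],0,0,0) if a.shape[0]>b.shape[0] else b
cv2.imwrite('pics/models.png',cv2.resize(np.hstack([a,b]),(800,240)) if 0 else cv2.resize(np.vstack([a,b]),(480,576)))"
```

```text
(no output)
```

View pics/models.png

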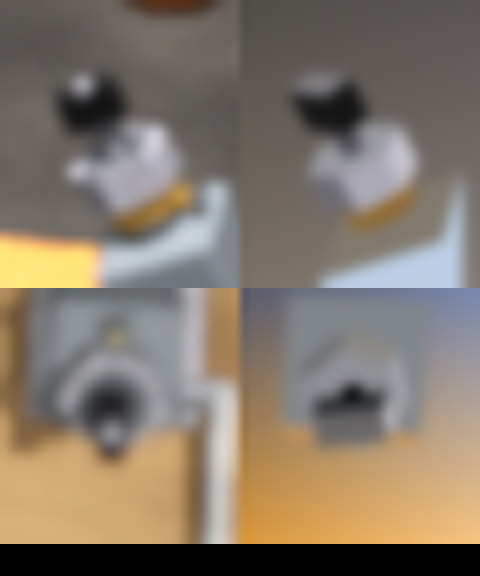

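```bash
python3 - <<'E'
from ov import *
g=np.load('g.npy')
def back(c,uv,h):
    # find (a,b) in plane height h along axis
    f=lambda p: proj(c,g2w(g,[F+p[0]*A+p[1]*B+h*U]))[0]-uv
    return least_squares(f,[0,0]).x*1e3
for c,uv,h,n in [('scene',(320-.5+163/16,188-.5+135/16),.076,'dot'),('top',(300-.5+290/16,180-.5+352/16),.076,'dot'),
  ('scene',(320-.5+155/16,188-.5+310/16),.041,'nutblob'),('scene',(320-.5+155/16,188-.5+310/16),.031,'nutblob')]:
    print(c,n,back(c,np.array(uv),h).round(1))
for d in [(0,0)]:
  for c in P: print(c,[ (h,proj(c,g2w(g,[F+h*U])).round(1).tolist()) for h in (.041,.066,.076)])
E
```

```text
scene dot [-2.1  8.5]
top dot [ 1.  -0.4]
scene nutblob [-19.   -1.6]
scene nutblob [-28.7  21. ]
scene [(0.041, [[334.0, 205.1]]), (0.066, [[331.0, 199.2]]), (0.076, [[329.8, 196.9]])]
top [(0.041, [[317.7, 198.1]]), (0.066, [[317.5, 200.7]]), (0.076, [[317.5, 201.8]])]
```

```bash
python3 - <<'E'
s=open('rend.py').read()
s=s.replace("    Q=[F+a","    if c=='scene': poly([np.array([x*.115,y*.17,.022]) for x,y in [(1,1),(1,-1),(-1,-1),(-1,1)]],5)\n    Q=[F+a",1)
s=s.replace("    return lab\n","    cv2.fillPoly(lab,[cv2.convexHull(px([F+a*A+b*B+.077*U for a,b in cyl(.004)]))],30)\n    return lab\n",1)
open('rend.py','w').write(s)
r=open('runfit.py').read().replace("th=0.5;ph=0.;off=np.zeros(2);sig=.8","th=.9;off=np.array([-.6,-1.]) if c=='scene' else np.zeros(2);sig=.7;ph=0.").replace("range(4)","range(5)")
r=r.replace("E=[score","(off:=off) if 0 else None\n        E=[score")
open('runfit.py','w').write(r)
E
python3 runfit.py;python3 -c "
import cv2,numpy as np
a=cv2.imread('pics/scene_model.png');b=cv2.imread('pics/top_model.png')
cv2.imwrite('pics/models2.png',cv2.resize(np.vstack([a,b]),(480,576)))"
```

```text
scene off [ 0.2 -0.6] th 50.0 ph 20.0
[195. 203. 209. 215. 222. 216. 208. 201. 194. 188. 186. 189.]
[189. 188. 186. 191. 193. 195. 194. 194. 197. 205. 221. 240. 227. 210.
 198. 193. 192. 190.]
top off [ 0.  -0.8] th 45.0 ph 100.0
[211. 215. 217. 220. 222. 222. 221. 214. 207. 206. 207. 209.]
[242. 250. 255. 249. 262. 265. 268. 265. 255. 246. 206. 207. 216. 225.
 231. 229. 228. 223.]
```

View pics/models2.png

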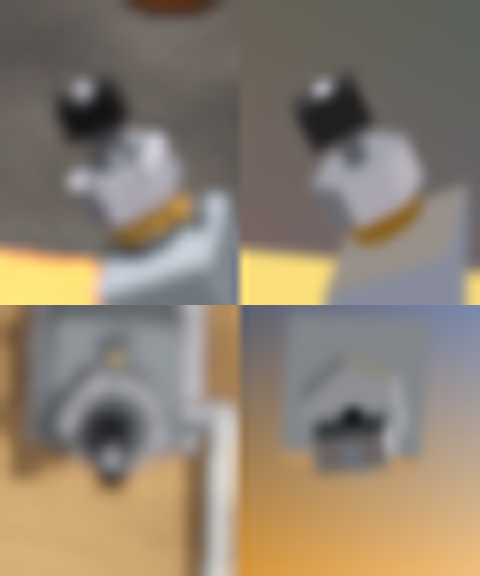

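```bash
python3 - <<'E'
from ov import *
from bench import ctrl
o=ctrl.get_obs();q=o['eef_rot'];R=Ro.from_quat([q[1],q[2],q[3],q[0]]).as_matrix()
print(R.round(3), o['q'])
print('az tool x',np.degrees(np.arctan2(R[1,0],R[0,0])),'q1',np.degrees(-1.537),'q6',np.degrees(-.206))
E
```

```text
[[ 0.238 -0.     0.971]
 [-0.971 -0.     0.238]
 [ 0.    -1.    -0.   ]] [-1.53728467e+00  1.80767582e-01  1.60700429e+00 -4.98366827e-06
  1.35379880e+00 -2.06323875e-01]
az tool x -76.25837504359468 q1 -88.06361311160752 q6 -11.802930579694959
```

```bash
cat > plan.py <<'E'
from ov import *
from bench import ctrl
g=np.load('g.npy')
def rotz(a): return Ro.from_euler('z',a).as_matrix()
def cur():
    o=ctrl.get_obs();q=o['eef_rot'];return Ro.from_quat([q[1],q[2],q[3],q[0]]).as_matrix(),np.array(o['eef_pos']),o
def target(alpha,h,da=0,db=0):
    """alpha deg jaw angle; h TCP height along axis (m)"""
    a=np.radians(alpha);M=rotz(g[2]);x=M@(np.cos(a)*A+np.sin(a)*B);y=-M@U
    return np.c_[x,y,np.cross(x,y)],g2w(g,[F+h*U+da*A+db*B])[0]
def inc(R,p):
    Rc,pc,o=cur(); d=Rc.T@(p-pc)*100; r=Ro.from_matrix(Rc.T@R).as_rotvec(); return d.round(2),r.round(3)
def state():
    Rc,pc,o=cur(); M=rotz(g[2]); v=M.T@(pc-np.array([g[0],g[1],0]))-F
    x=M.T@Rc[:,0]; al=np.degrees(np.arctan2(x@B,x@A)); al2=(al) 
    Aw,Bw,Uw=M@A,M@B,M@U
    f=np.array(o['wrist_force']);t=np.array(o['torque'])
    print('t %.2f'%o['time_s'],'TCP a,b,h mm',(1e3*np.array([v@A,v@B,v@U])).round(1),'alpha %.1f'%al,'tilt err',np.degrees(np.arccos(np.clip(-(M.T@Rc[:,1])@U,-1,1))).round(2),
      'F abu',np.round([f@Aw,f@Bw,f@Uw],1),'T abu',np.round([t@Aw,t@Bw,t@Uw],2),'open',round(float(o['opening']),3),'q',np.round(o['q'],2).tolist())
E
python3 - <<'E'
from plan import *
state(); print(inc(*target(110,.170)))
R,p=target(110,.17);print(p)
E
```

```text
t 1.70 TCP a,b,h mm [-251.3 -567.6  294.1] alpha -73.6 tilt err 25.0 F abu [ 0.1  0.3 -0.1] T abu [-0.04 -0.02  0.02] open 0.999 q [-1.54, 0.18, 1.61, -0.0, 1.35, -0.21]
(array([-45.34,   0.62,  44.18]), array([0.219, 3.034, 0.636]))
[ 0.45802989 -0.01318012  0.250071  ]
```

```bash
python3 - <<'E'
from plan import *
print(inc(*target(-70,.170)))
E
```

```text
(array([-45.34,   0.62,  44.18]), array([ 0.413, -0.035, -0.142]))
```

Emit:
apply_moves([
  {"x": -4,"y": 0,"z": 4,"ax": 0.04},
  {"x": -8,"y": 0.1,"z": 8,"ax": 0.08},
  {"x": -12,"y": 0.2,"z": 12,"ax": 0.12,"az": -0.04},
  {"x": -16,"y": 0.2,"z": 16,"ax": 0.16,"az": -0.06},
  {"x": -20,"y": 0.3,"z": 20,"ax": 0.2,"az": -0.08},
  {"x": -24,"y": 0.3,"z": 24,"ax": 0.24,"az": -0.1},
  {"x": -28,"y": 0.4,"z": 28,"ax": 0.28,"az": -0.11},
  {"x": -32,"y": 0.4,"z": 31.5,"ax": 0.32,"az": -0.12},
  {"x": -36,"y": 0.5,"z": 35,"ax": 0.36,"az": -0.13},
  {"x": -40,"y": 0.6,"z": 39,"ax": 0.4,"az": -0.14},
  {"x": -43,"y": 0.6,"z": 42,"ax": 0.41,"ay": -0.03,"az": -0.14},
  {"x": -45.3,"y": 0.6,"z": 44.2,"ax": 0.413,"ay": -0.035,"az": -0.142},
])

```text
invalid input
```

```bash
python3 - <<'E'
from plan import *
state(); print(inc(*target(-70,.170)));print(inc(*target(-70,.09)))
E
```

```text
t 1.70 TCP a,b,h mm [-251.3 -567.6  294.1] alpha -73.6 tilt err 25.0 F abu [ 0.1  0.3 -0.1] T abu [-0.04 -0.02  0.02] open 0.999 q [-1.54, 0.18, 1.61, -0.0, 1.35, -0.21]
(array([-45.34,   0.62,  44.18]), array([ 0.413, -0.035, -0.142]))
(array([-44.3 ,   7.87,  47.39]), array([ 0.413, -0.035, -0.142]))
```

Emit:
apply_moves([
  {"x": -4,"y": 0,"z": 4,"ax": 0.04,"ay": 0,"az": 0,"grip": 0},
  {"x": -8,"y": 0.1,"z": 8,"ax": 0.08,"ay": 0,"az": -0.02,"grip": 0},
  {"x": -12,"y": 0.2,"z": 12,"ax": 0.12,"ay": 0,"az": -0.04,"grip": 0},
  {"x": -16,"y": 0.2,"z": 16,"ax": 0.16,"ay": 0,"az": -0.06,"grip": 0},
  {"x": -20,"y": 0.3,"z": 20,"ax": 0.2,"ay": 0,"az": -0.08,"grip": 0},
  {"x": -24,"y": 0.3,"z": 24,"ax": 0.24,"ay": 0,"az": -0.1,"grip": 0},
  {"x": -28,"y": 0.4,"z": 28,"ax": 0.28,"ay": 0,"az": -0.11,"grip": 0},
  {"x": -32,"y": 0.4,"z": 31.5,"ax": 0.32,"ay": 0,"az": -0.12,"grip": 0},
  {"x": -36,"y": 0.5,"z": 35,"ax": 0.36,"ay": 0,"az": -0.13,"grip": 0},
  {"x": -40,"y": 0.6,"z": 39,"ax": 0.4,"ay": 0,"az": -0.14,"grip": 0},
  {"x": -43,"y": 0.6,"z": 42,"ax": 0.41,"ay": -0.03,"az": -0.14,"grip": 0},
  {"x": -45.3,"y": 0.6,"z": 44.2,"ax": 0.413,"ay": -0.035,"az": -0.142,"grip": 0},
])

```text
time_s: 3.2
eef_pos: [0.4589, -0.0117, 0.2506]
eef_rot: [0.634, -0.467, 0.287, -0.545]
wrist_force: [-0.4, -0.5, 0.8]
opening: 1.001
```

```bash
python3 - <<'E'
from plan import *
state(); print(inc(*target(-70,.170)));print(inc(*target(-70,.09)))
E
```

```text
t 3.20 TCP a,b,h mm [  0.9   1.5 170.2] alpha -69.9 tilt err 0.33 F abu [ 0.  -0.5  0.9] T abu [0.02 0.18 0.02] open 1.001 q [-0.37, -0.39, 2.2, 0.16, 0.92, 0.86]
(array([ 0.11,  0.02, -0.14]), array([-0.002,  0.002, -0.   ]))
(array([ 0.12,  8.02, -0.15]), array([-0.002,  0.002, -0.   ]))
```

```bash
cat > look.py <<'E'
from plan import *
import sys
def look(name,boxes={'scene':(290,130,80,100),'top':(280,150,90,90)},S=6,marks=True):
    R,p,o=cur();T=[]
    for c,(x0,y0,w,h) in boxes.items():
        im=vision.camera(c); cv2.imwrite(f'pics/{name}_{c}_full.png',im[:,:,::-1])
        z=cv2.resize(im[y0:y0+h,x0:x0+w,::-1],None,fx=S,fy=S,interpolation=cv2.INTER_CUBIC)
        if marks:
            for X,col in [(p,(0,0,255)),(p+.025*R[:,1],(0,255,0)),(p+.025*R[:,1]+.0425*R[:,0],(0,255,0)),(p+.025*R[:,1]-.0425*R[:,0],(0,255,0))]:
                u=proj(c,[X])[0]; cv2.circle(z,tuple(int(v) for v in ((u-[x0,y0]+.5)*S)),2,col,-1)
            for h_ in (.041,.076):
                u=proj(c,g2w(g,[F+h_*U]))[0]; cv2.circle(z,tuple(int(v) for v in ((u-[x0,y0]+.5)*S)),2,(255,255,0),-1)
        T.append(z)
    H=max(t.shape[0] for t in T);T=[cv2.copyMakeBorder(t,0,H-t.shape[0],0,0,0) for t in T]
    o=np.hstack(T); f=min(1,800/o.shape[1],600/o.shape[0]); cv2.imwrite(f'pics/{name}.png',cv2.resize(o,None,fx=f,fy=f))
E
python3 -c "
from look import *
look('pre',S=5)"
```

```text
(no output)
```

View pics/pre.png

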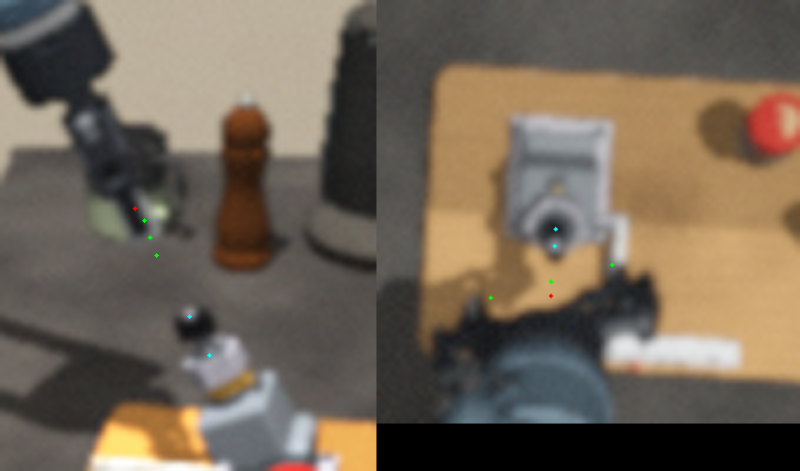

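Emit:
apply_moves([
  {"x": 0.1,"y": 3,"z": -0.15,"ax": 0,"ay": 0,"az": 0,"grip": 0},
  {"x": 0.12,"y": 6,"z": -0.15,"ax": -0.002,"ay": 0.002,"az": 0,"grip": 0},
  {"x": 0.12,"y": 8.5,"z": -0.15,"ax": -0.002,"ay": 0.002,"az": 0,"grip": 0},
  {"x": 0.12,"y": 11,"z": -0.15,"ax": -0.002,"ay": 0.002,"az": 0,"grip": 0},
  {"x": 0.12,"y": 11,"z": -0.15,"ax": -0.002,"ay": 0.002,"az": 0,"grip": 0},
])

```text
time_s: 3.92
eef_pos: [0.5032, -0.0159, 0.1486]
eef_rot: [0.634, -0.469, 0.29, -0.543]
wrist_force: [-0.3, 0.1, -0.5]
opening: 0.999
```

```bash
python3 - <<'E'
from plan import *
from look import look
state(); print(inc(*target(-70,.036)));look('d1',S=5)
E
```

```text
t 3.92 TCP a,b,h mm [-1.9  0.7 58.9] alpha -69.9 tilt err 0.46 F abu [-0.5  0.1 -0.4] T abu [-0.    0.21 -0.03] open 0.999 q [-0.33, -0.09, 2.19, 0.19, 0.63, 0.83]
(array([0.14, 2.29, 0.16]), array([ 0.004,  0.001, -0.004]))
```

View pics/d1.png

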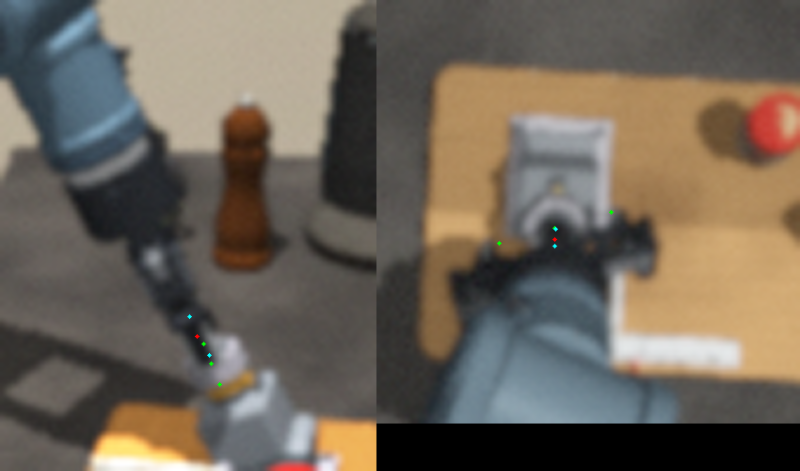

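Emit:
apply_moves([
  {"x": 0.14,"y": 1.2,"z": 0.16,"ax": 0.004,"ay": 0,"az": -0.004,"grip": 0},
  {"x": 0.14,"y": 2.3,"z": 0.16,"ax": 0.004,"ay": 0,"az": -0.004,"grip": 0},
  {"x": 0.14,"y": 2.3,"z": 0.16,"ax": 0.004,"ay": 0,"az": -0.004,"grip": 0},
])

```text
time_s: 4.4
eef_pos: [0.5152, -0.0175, 0.1298]
eef_rot: [0.634, -0.467, 0.287, -0.545]
wrist_force: [0.1, -0.1, 0.3]
opening: 1.003
```

```bash
python3 - <<'E'
from plan import *
state(); print(inc(*target(-70,.036)))
E
```

```text
t 4.40 TCP a,b,h mm [ 1.2 -0.  36.7] alpha -69.9 tilt err 0.33 F abu [ 0.2 -0.1  0.2] T abu [0.02 0.12 0.04] open 1.003 q [-0.33, -0.02, 2.18, 0.2, 0.57, 0.82]
(array([-0.04,  0.07, -0.11]), array([-0.002,  0.002,  0.001]))
```

Emit:
apply_moves([
  {"x": -0.04,"y": 0.05,"z": -0.1,"ax": 0,"ay": 0,"az": 0,"grip": 0.45},
  {"x": -0.04,"y": 0.05,"z": -0.1,"ax": 0,"ay": 0,"az": 0,"grip": 0.48},
  {"x": -0.04,"y": 0.05,"z": -0.1,"ax": 0,"ay": 0,"az": 0,"grip": 0.48},
  {"x": -0.04,"y": 0.05,"z": -0.1,"ax": 0,"ay": 0,"az": 0,"grip": 0.48},
])

```text
time_s: 4.9
eef_pos: [0.5146, -0.0174, 0.1291]
eef_rot: [0.634, -0.467, 0.287, -0.545]
wrist_force: [-0.8, -1.0, 0.3]
opening: 0.527
```

```bash
python3 - <<'E'
from plan import *
state()
E
```

```text
t 4.90 TCP a,b,h mm [ 0.3 -0.  36.4] alpha -69.9 tilt err 0.34 F abu [-0.5 -1.   0.6] T abu [-0.01  0.24  0.01] open 0.527 q [-0.33, -0.02, 2.18, 0.2, 0.57, 0.82]
```

Emit:
apply_moves([
  {"x": 0,"y": 0,"z": 0,"ax": 0,"ay": 0,"az": 0,"grip": 0.5},
  {"x": 0,"y": 0,"z": 0,"ax": 0,"ay": 0,"az": 0,"grip": 0.52},
  {"x": 0,"y": 0,"z": 0,"ax": 0,"ay": 0,"az": 0,"grip": 0.52},
])

```text
time_s: 5.28
eef_pos: [0.5149, -0.0177, 0.1294]
eef_rot: [0.634, -0.467, 0.286, -0.546]
wrist_force: [-0.2, -3.1, 1.7]
opening: 0.478
```

```bash
python3 - <<'E'
from plan import *
state()
E
```

```text
t 5.28 TCP a,b,h mm [ 0.7 -0.4 36.5] alpha -69.9 tilt err 0.36 F abu [ 0.7 -3.1  1.5] T abu [-0.52  0.23  0.03] open 0.478 q [-0.33, -0.02, 2.18, 0.2, 0.57, 0.82]
```

Emit:
apply_moves([
  {"x": 0,"y": 0,"z": 0,"ax": 0,"ay": 0,"az": 0,"grip": 0.56},
  {"x": 0,"y": 0,"z": 0,"ax": 0,"ay": 0,"az": 0,"grip": 0.6},
  {"x": 0,"y": 0,"z": 0,"ax": 0,"ay": 0,"az": 0,"grip": 0.6},
])

```text
time_s: 5.65
eef_pos: [0.5149, -0.0181, 0.1297]
eef_rot: [0.634, -0.468, 0.286, -0.546]
wrist_force: [-5.4, -4.0, 5.1]
opening: 0.458
```

```bash
python3 - <<'E'
from plan import *
state()
E
```

```text
t 5.65 TCP a,b,h mm [ 0.8 -0.7 36.8] alpha -69.8 tilt err 0.37 F abu [-2.5 -4.4  6.8] T abu [-0.56  0.53  0.19] open 0.458 q [-0.33, -0.02, 2.18, 0.2, 0.57, 0.82]
```

Emit:
apply_moves([
  {"x": 0,"y": 0,"z": 0,"ax": 0,"ay": 0,"az": 0,"grip": 0.8},
  {"x": 0,"y": 0,"z": 0,"ax": 0,"ay": 0,"az": 0,"grip": 1},
])

```text
time_s: 5.9
eef_pos: [0.5148, -0.0181, 0.1297]
eef_rot: [0.634, -0.468, 0.286, -0.546]
wrist_force: [-2.6, -2.5, 2.4]
opening: 0.457
```

```bash
python3 - <<'E'
from plan import *
state()
E
```

```text
t 5.90 TCP a,b,h mm [ 0.8 -0.7 36.8] alpha -69.8 tilt err 0.37 F abu [-1.2 -2.7  3.2] T abu [-0.21  0.28  0.15] open 0.457 q [-0.33, -0.02, 2.18, 0.2, 0.57, 0.82]
```

Emit:
apply_moves([
  {"x": 0,"y": 0,"z": 0,"ax": 0,"ay": -0.08,"az": 0,"grip": 1},
  {"x": 0,"y": 0,"z": 0,"ax": 0,"ay": -0.16,"az": 0,"grip": 1},
])

```text
time_s: 6.15
eef_pos: [0.5148, -0.0181, 0.1297]
eef_rot: [0.655, -0.51, 0.234, -0.506]
wrist_force: [-1.9, -1.6, 1.6]
opening: 0.456
```

```bash
python3 - <<'E'
from plan import *
state()
E
```

```text
t 6.15 TCP a,b,h mm [ 0.8 -0.7 36.8] alpha -60.6 tilt err 0.37 F abu [-0.9 -1.8  2.2] T abu [-0.3   0.36 -0.26] open 0.456 q [-0.33, -0.02, 2.18, 0.2, 0.57, 0.66]
```

Emit:
apply_moves([
  {"x": 0,"y": 0,"z": 0,"ax": 0,"ay": -0.1,"az": 0,"grip": 1},
  {"x": 0,"y": 0,"z": 0,"ax": 0,"ay": -0.2,"az": 0,"grip": 1},
  {"x": 0,"y": 0,"z": 0,"ax": 0,"ay": -0.3,"az": 0,"grip": 1},
  {"x": 0,"y": 0,"z": 0,"ax": 0,"ay": -0.4,"az": 0,"grip": 1},
])

```text
time_s: 6.65
eef_pos: [0.5149, -0.0182, 0.1298]
eef_rot: [0.688, -0.601, 0.098, -0.394]
wrist_force: [-2.6, -3.0, 2.5]
opening: 0.457
```

```bash
python3 - <<'E'
from plan import *
state()
E
```

```text
t 6.65 TCP a,b,h mm [ 0.8 -0.8 36.8] alpha -37.5 tilt err 0.37 F abu [-1.1 -3.1  3.3] T abu [-0.33  0.28 -0.33] open 0.457 q [-0.33, -0.02, 2.18, 0.2, 0.57, 0.26]
```

```bash
python3 - <<'E'
from plan import *
R,p,o=cur()
print(inc(*target(100,.073,.0005,-.0007)))
E
```

```text
(array([-0.02, -3.62, -0.01]), array([ 0.004, -2.4  ,  0.003]))
```

Emit:
apply_moves([
  {"x": 0,"y": 0,"z": 0,"ax": 0,"ay": 0,"az": 0,"grip": 0.2},
  {"x": 0,"y": 0,"z": 0,"ax": 0,"ay": 0,"az": 0,"grip": 0.2},
  {"x": 0,"y": -1.8,"z": 0,"ax": 0,"ay": 0,"az": 0,"grip": 0.2},
  {"x": 0,"y": -3.6,"z": 0,"ax": 0,"ay": -0.18,"az": 0,"grip": 0.2},
  {"x": 0,"y": -3.6,"z": 0,"ax": 0,"ay": -0.36,"az": 0,"grip": 0.2},
  {"x": 0,"y": -3.6,"z": 0,"ax": 0,"ay": -0.54,"az": 0,"grip": 0.2},
  {"x": 0,"y": -3.6,"z": 0,"ax": 0,"ay": -0.72,"az": 0,"grip": 0.2},
  {"x": 0,"y": -3.6,"z": 0,"ax": 0,"ay": -0.9,"az": 0,"grip": 0.2},
  {"x": 0,"y": -3.6,"z": 0,"ax": 0,"ay": -1.08,"az": 0,"grip": 0.2},
  {"x": 0,"y": -3.6,"z": 0,"ax": 0,"ay": -1.26,"az": 0,"grip": 0.2},
])

```text
time_s: 7.9
eef_pos: [0.4995, -0.0168, 0.1622]
eef_rot: [-0.614, 0.718, 0.328, -0.037]
wrist_force: [-0.4, 0.7, -0.4]
opening: 0.798
```

```bash
python3 - <<'E'
from plan import *
state();print(inc(*target(100,.073,.0005,-.0007)))
E
```

```text
t 7.90 TCP a,b,h mm [ 0.6 -0.5 72.8] alpha 34.9 tilt err 0.36 F abu [-0.6  0.7 -0.2] T abu [ 0.02  0.21 -0.  ] open 0.798 q [-0.34, -0.13, 2.19, 0.18, 0.66, -0.99]
(array([-0.02, -0.02, -0.01]), array([ 0.003, -1.136,  0.   ]))
```

Emit:
apply_moves([
  {"x": 0,"y": 0,"z": 0,"ax": 0,"ay": -0.18,"az": 0,"grip": 0.2},
  {"x": 0,"y": 0,"z": 0,"ax": 0,"ay": -0.36,"az": 0,"grip": 0.2},
  {"x": 0,"y": 0,"z": 0,"ax": 0,"ay": -0.54,"az": 0,"grip": 0.2},
  {"x": 0,"y": 0,"z": 0,"ax": 0,"ay": -0.72,"az": 0,"grip": 0.2},
  {"x": 0,"y": 0,"z": 0,"ax": 0,"ay": -0.9,"az": 0,"grip": 0.2},
  {"x": 0,"y": 0,"z": 0,"ax": 0,"ay": -1.05,"az": 0,"grip": 0.2},
  {"x": 0,"y": 0,"z": 0,"ax": 0.003,"ay": -1.13,"az": 0,"grip": 0.4},
])

```text
time_s: 8.78
eef_pos: [0.4994, -0.0165, 0.1621]
eef_rot: [-0.343, 0.585, 0.605, -0.417]
wrist_force: [0.3, -0.3, -1.1]
opening: 0.608
```

```bash
python3 - <<'E'
from plan import *
from look import look
state();look('k1',S=5)
E
```

```text
t 8.78 TCP a,b,h mm [ 0.4 -0.3 72.7] alpha 99.8 tilt err 0.31 F abu [-0.2 -0.3 -1.1] T abu [-0.    0.21  0.  ] open 0.608 q [-0.34, -0.13, 2.19, 0.18, 0.66, -2.13]
```

View pics/k1.png

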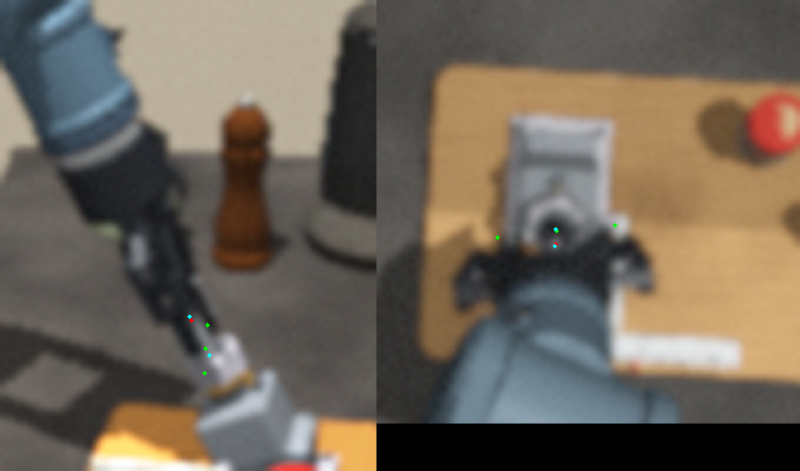

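Emit:
apply_moves([
  {"x": 0,"y": 0,"z": 0,"ax": 0,"ay": 0,"az": 0,"grip": 0.6},
  {"x": 0,"y": 0,"z": 0,"ax": 0,"ay": 0,"az": 0,"grip": 0.7},
  {"x": 0,"y": 0,"z": 0,"ax": 0,"ay": 0,"az": 0,"grip": 0.75},
  {"x": 0,"y": 0,"z": 0,"ax": 0,"ay": 0,"az": 0,"grip": 0.8},
  {"x": 0,"y": 0,"z": 0,"ax": 0,"ay": 0,"az": 0,"grip": 0.8},
])

```text
time_s: 9.5
eef_pos: [0.4995, -0.0169, 0.1622]
eef_rot: [-0.344, 0.585, 0.605, -0.416]
wrist_force: [-1.4, -3.7, -0.6]
opening: 0.198
```

```bash
python3 - <<'E'
from plan import *
state()
E
```

```text
t 9.50 TCP a,b,h mm [ 0.7 -0.7 72.8] alpha 99.6 tilt err 0.31 F abu [-1.2 -3.7 -0. ] T abu [-0.49  0.32 -0.16] open 0.198 q [-0.34, -0.13, 2.19, 0.18, 0.66, -2.12]
```

Emit:
apply_moves([
  {"x": 0,"y": 0,"z": 0,"ax": 0,"ay": 0,"az": 0,"grip": 0.85},
  {"x": 0,"y": 0,"z": 0,"ax": 0,"ay": 0,"az": 0,"grip": 0.9},
  {"x": 0,"y": 0,"z": 0,"ax": 0,"ay": 0,"az": 0,"grip": 1},
  {"x": 0,"y": 0,"z": 0,"ax": 0,"ay": 0,"az": 0,"grip": 1},
])

```text
time_s: 10.0
eef_pos: [0.4998, -0.017, 0.1625]
eef_rot: [-0.344, 0.586, 0.605, -0.416]
wrist_force: [1.3, -1.6, 2.9]
opening: 0.153
```

```bash
python3 - <<'E'
from plan import *
state()
E
```

```text
t 10.00 TCP a,b,h mm [ 1.  -0.7 72.9] alpha 99.6 tilt err 0.32 F abu [ 2.6 -1.5  2. ] T abu [-0.23  0.02 -0.2 ] open 0.153 q [-0.34, -0.13, 2.19, 0.18, 0.66, -2.12]
```

```bash
python3 - <<'E'
import numpy as np,cv2
T=[]
for c,(x0,y0,w,h) in {'scene':(296,218,48,40),'top':(312,190,48,44)}.items():
    S=np.load(f'pics/{c}_avg.npy')[y0:y0+h,x0:x0+w,::-1]
    cv2.imwrite(f'pics/{c}_f.png',cv2.resize(np.clip(S,0,255).astype(np.uint8),None,fx=14,fy=14,interpolation=cv2.INTER_CUBIC))
E
```

```text
(no output)
```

View pics/scene_f.png

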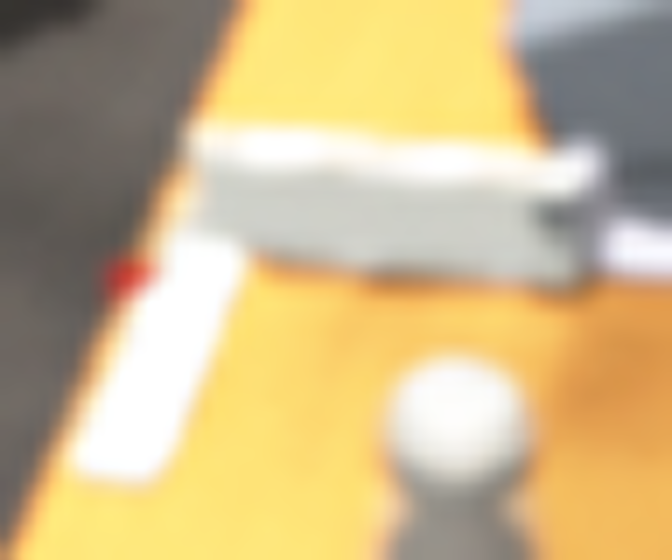

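View pics/top_f.png

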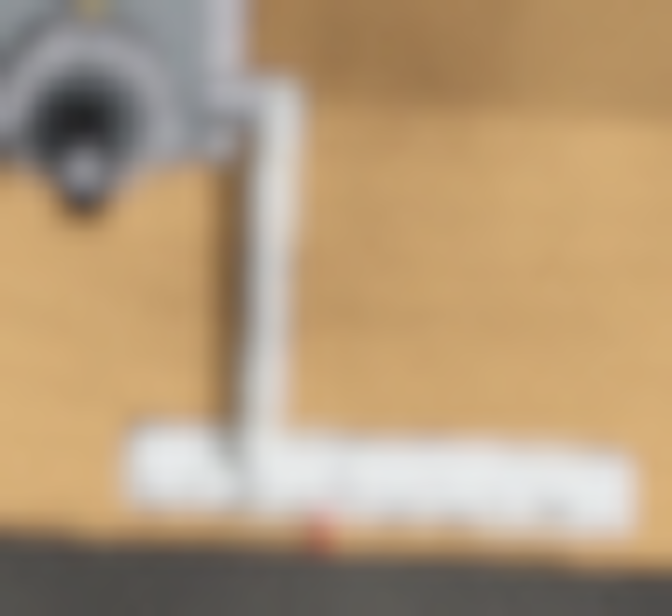

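```bash
cat > gap.py <<'E'
from geo import *
from scipy.ndimage import map_coordinates
g=np.load('g.npy')
def fence_top(img,c='top',xs=np.linspace(-.075,-.02,23)):
    B=img[:,:,2]; out=[]
    d=np.linspace(-.03,.03,121)
    for x in xs:
        y0=fence_top.y0
        uv=proj(c,g2w(g,np.c_[np.full(121,x),y0+d,np.full(121,.061)]))
        v=map_coordinates(B,[uv[:,1],uv[:,0]],order=1)
        k=np.argmax(np.where(abs(d)<.008,v,0)); 
        right=np.median(v[(d<d[k]-.010)&(d>d[k]-.025)]); hi=v[k]; s=v-(hi+right)/2
        j=k
        while j>0 and s[j]>0: j-=1
        out.append(y0+d[j]+.0005*(-s[j])/(s[j+1]-s[j]))
    return np.array(out)
fence_top.y0=.013
def marker(img,c,box):
    x0,y0,w,h=box; I=img[y0:y0+h,x0:x0+w]; 
    red=I[:,:,0]-np.maximum(I[:,:,1],I[:,:,2]*1.0)
    return red
def tri(uvs):
    f=lambda X: np.concatenate([proj(c,[X])[0]-uv for c,uv in uvs.items()])
    r=least_squares(f,[.42,-.09,.03]); return r.x,r.fun
def w2g(X):
    c,s=np.cos(g[2]),np.sin(g[2]); d=X[:2]-g[:2]; return np.array([c*d[0]+s*d[1],-s*d[0]+c*d[1],X[2]])
E
python3 - <<'E'
from gap import *
it=np.load('pics/top_avg.npy');isc=np.load('pics/scene_avg.npy')
for k in range(3):
    f=fence_top(it); fence_top.y0=np.median(f)+.003
print((f*1e3).round(1))
# red centroid
uvs={}
for c,im,(x0,y0,w,h) in [('top',it,(330,222,11,10)),('scene',isc,(299,231,12,12))]:
    I=im[y0:y0+h,x0:x0+w]; red=I[:,:,0]-1.0*I[:,:,1]
    print(c);print(np.round(red).astype(int)); print(np.round(I[:,:,0]-I[:,:,2]).astype(int)) if 0 else None
E
```

```text
[13.5 13.6 13.7 13.9 14.1 14.1 14.2 14.3 14.3 14.4 14.6 14.7 14.7 14.7
 14.5 14.3 14.1 13.9 13.9 13.9 14.  14.  13.8]
top
[[-2 -2 -1 -1 -1 -1  0  0  1  2  2]
 [-2 -2 -2 -2 -2 -2 -2 -2 -2 -2 -2]
 [-2 -2 -2 -2 -1 -1 -1 -2 -2 -2 -3]
 [ 1  0  0  2  5  6  3  0 -1 -1 -1]
 [11 11 11 15 23 24 14  9  6  5  5]
 [26 25 28 33 45 44 32 25 23 22 22]
 [27 29 31 37 51 52 40 34 33 33 33]
 [14 16 18 23 31 35 30 26 26 26 26]
 [ 5  5  5  6  8  9  9  9  8  8  8]
 [ 3  3  3  2  3  2  3  2  2  2  2]]
scene
[[  5   5   5   5   5   4   6  15  42  47  26  13]
 [  4   5   5   5   5   5   6  23  49  33  15   8]
 [  5   6   5   5   4   4   8  30  47  25  11   4]
 [  4   4   5   5   4   5  15  38  37  12   4   0]
 [  5   5   5   5   6  13  31  45  24   3  -1   0]
 [  6   5   5   8  25  55  75  70  27   1  -1   0]
 [  5   4   5  12  51 107 126  96  33   1   0   0]
 [  5   5   4  12  52 106 106  53   9  -1   0   0]
 [  5   5   5   9  41  75  52   7   0   0   0   0]
 [  5   5   5  11  35  52  16  -1   0   0   0   0]
 [  5   4   6  18  43  35   8  -1   0   0   0   0]
 [  7   6  11  32  53  20   4   0   0   0   0   0]]
```

```bash
python3 - <<'E'
from gap import *
it=np.load('pics/top_avg.npy');isc=np.load('pics/scene_avg.npy')
I=it[222:232,330:341]; red=I[:,:,0]-I[:,:,1]
ex=[]
for r in range(3,9):
    base=np.interp(np.arange(11),[0,1,9,10],[red[r,0],red[r,1],red[r,9],red[r,10]]); ex.append(red[r]-base)
ex=np.array(ex); ex[ex<1.5]=0; cx=(ex.sum(0)*np.arange(330,341)).sum()/ex.sum(); cy=(ex.sum(1)*np.arange(225,231)).sum()/ex.sum(); print('top marker',cx,cy)
for z in (.028,.032,.036):
    f=lambda p:proj('top',[[p[0],p[1],z]])[0]-[cx,cy]; X=least_squares(f,[.42,-.09]).x; print(z,(w2g(np.r_[X,z])*1e3).round(1))
X,r=tri({'top':[cx,cy],'scene':[304.6,237.4]});print((w2g(X)*1e3).round(1),r.round(2))
X,r=tri({'top':[cx,cy],'scene':[304.6+.3,237.4+.8]});print((w2g(X)*1e3).round(1),r.round(2))
E
```

```text
top marker 334.6239554317549 227.32526248125131
0.028 [-111.1    1.3   28. ]
0.032 [-111.1    1.5   32. ]
0.036 [-111.2    1.7   36. ]
[-111.9    1.2   30.7] [ 0.05  0.22  0.22 -0.01]
[-111.4    1.1   27.4] [ 0.02  0.09  0.09 -0.  ]
```

Emit:
apply_moves([
  {"x": 0,"y": 0,"z": 0,"ax": 0,"ay": 0.12,"az": 0,"grip": 1},
  {"x": 0,"y": 0,"z": 0,"ax": 0,"ay": 0.24,"az": 0,"grip": 1},
  {"x": 0,"y": 0,"z": 0,"ax": 0,"ay": 0.36,"az": 0,"grip": 1},
  {"x": 0,"y": 0,"z": 0,"ax": 0,"ay": 0.48,"az": 0,"grip": 1},
  {"x": 0,"y": 0,"z": 0,"ax": 0,"ay": 0.6,"az": 0,"grip": 1},
  {"x": 0,"y": 0,"z": 0,"ax": 0,"ay": 0.72,"az": 0,"grip": 1},
  {"x": 0,"y": 0,"z": 0,"ax": 0,"ay": 0.84,"az": 0,"grip": 1},
  {"x": 0,"y": 0,"z": 0,"ax": 0,"ay": 0.96,"az": 0,"grip": 1},
  {"x": 0,"y": 0,"z": 0,"ax": 0,"ay": 1.06,"az": 0,"grip": 1},
  {"x": 0,"y": 0,"z": 0,"ax": 0,"ay": 1.1,"az": 0,"grip": 1},
])

```text
time_s: 11.25
eef_pos: [0.4999, -0.0174, 0.1626]
eef_rot: [-0.609, 0.717, 0.336, -0.048]
wrist_force: [-0.9, -4.2, 0.9]
opening: 0.154
```

```bash
python3 - <<'E'
from plan import *
from look import look
state();look('k2',S=8,boxes={'scene':(294,180,60,70),'top':(300,180,50,56)},marks=False)
E
```

```text
t 11.25 TCP a,b,h mm [ 1.1 -1.1 73. ] alpha 36.5 tilt err 0.33 F abu [-0.2 -4.2  1.1] T abu [-0.55  0.06  0.19] open 0.154 q [-0.34, -0.13, 2.19, 0.18, 0.66, -1.02]
```

View pics/k2.png

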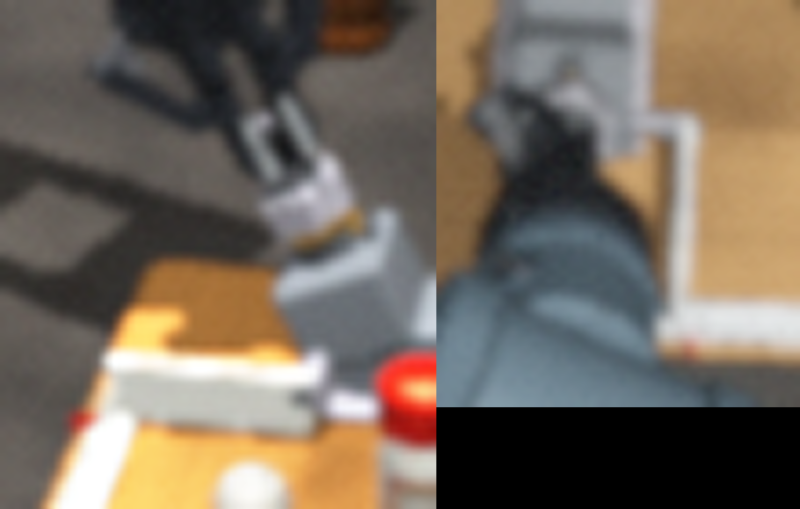

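```bash
cat > gm.py <<'E'
from gap import *
def avg(c,n=4): return np.mean([vision.camera(c).astype(float) for _ in range(n)],0)
def run(tag,y0):
    it=avg('top');isc=avg('scene');np.save(f'pics/top_{tag}.npy',it);np.save(f'pics/scene_{tag}.npy',isc)
    fence_top.y0=y0
    for k in range(3):
        f=fence_top(it,xs=np.linspace(-.085,-.02,14)); fence_top.y0=np.median(f)+.003
    print('fence',(f*1e3).round(1),'med',np.median(f)*1e3)
    I=it[222:232,328:341]; red=I[:,:,0]-I[:,:,1]; print(np.round(red[2:9]).astype(int))
E
python3 -c "
from gm import *
run('k2',.006)"
```

```text
fence [5.  4.8 4.4 4.5 4.4 4.2 4.2 4.3 4.6 4.7 4.9 5.1 5.3 5.4] med 4.673134073868405
[[-15 -11  -6  -3  -2  -2  -1  -1  -2  -2  -2  -2  -2]
 [-17 -10  -4   0   1   2   6   6   3   0  -1  -1  -1]
 [-19  -8   2   8  12  16  24  24  14   8   6   6   6]
 [-20  -8  12  23  27  34  45  44  31  25  23  22  22]
 [-19 -12   9  24  30  37  52  52  40  34  33  33  32]
 [-18 -14  -3  10  16  21  32  34  30  26  24  25  26]
 [-16 -15 -12  -4   1   4   6   9  10   8   8   8   7]]
```

```bash
cat > fit1d.py <<'E'
from gap import *
from scipy.special import erf
def prof(img,y0,xs,chan=2,lo=-.022,hi=.014):
    d=np.linspace(lo,hi,73); V=[]
    for x in xs:
        uv=proj('top',g2w(g,np.c_[np.full(len(d),x),y0+d,np.full(len(d),.061)]))
        V.append(map_coordinates(img[:,:,chan],[uv[:,1],uv[:,0]],order=1))
    return y0+d,np.array(V)
def fit(img,y0,hi=.012,verbose=True):
    xs=np.linspace(-.08,-.02,40); res=[]
    for ch in (0,1,2):
        y,V=prof(img,y0,xs,ch,hi=hi); v=V.mean(0); s_=V.std(0)
        st=lambda e,s:.5*(1+erf((y-e)/s/np.sqrt(2)))
        # wood (slope) | fence top [yf,yf+6] | left face width wl | left bg
        def model(p):
            yf,s,w0,w1,ft,lf,lb,wl=p
            return (w0+w1*(y-y0))*(1-st(yf,s))+ft*(st(yf,s)-st(yf+.006,s))+lf*(st(yf+.006,s)-st(yf+.006+wl,s))+lb*st(yf+.006+wl,s)
        p0=[y0-.003,.003,v[0],0,v.max(),v[-1],v[-1],.003]
        r=least_squares(lambda p:model(p)-v,p0,x_scale=[.001,.001,10,1000,10,10,10,.001],bounds=([-1,.0015,0,-1e5,0,0,0,.0015],[1,.005,300,1e5,400,300,300,.005]))
        res.append((r.x[0]*1e3,r.x[1]*1e3,r.x[4],np.sqrt(np.mean(r.fun**2)),r.x[7]*1e3))
    if verbose: print(np.round(res,2).tolist())
    return res
if __name__=='__main__':
    fit(np.load('pics/top_avg.npy'),.017); fit(np.load('pics/top_k2.npy'),.0075,hi=.010); 
E
python3 fit1d.py
```

```text
[[18.39, 4.05, 236.46, 0.28, 5.0], [15.29, 3.24, 213.41, 0.25, 3.68], [14.66, 3.25, 210.12, 0.22, 5.0]]
[[7.54, 3.86, 229.02, 0.12, 3.02], [5.91, 3.4, 216.77, 0.15, 4.34], [4.99, 3.17, 204.16, 0.24, 5.0]]
```

Emit:
apply_moves([
  {"x": 0,"y": 0,"z": 0,"ax": 0,"ay": 0.12,"az": 0,"grip": 1},
  {"x": 0,"y": 0,"z": 0,"ax": 0,"ay": 0.23,"az": 0,"grip": 1},
  {"x": 0,"y": 0,"z": 0,"ax": 0,"ay": 0.23,"az": 0,"grip": 1},
])

```text
time_s: 12.12
eef_pos: [0.4998, -0.0175, 0.1626]
eef_rot: [-0.643, 0.718, 0.265, 0.033]
wrist_force: [-2.1, -4.4, 2.4]
opening: 0.148
```

```bash
python3 - <<'E'
from plan import state
from gm import *
import fit1d
state(); run('k3',.004); fit1d.fit(np.load('pics/top_k3.npy'),.0055,hi=.010)
T=[]
for c,(x0,y0,w,h) in {'scene':(296,218,40,34),'top':(322,200,40,34)}.items():
    S=np.load(f'pics/{c}_k3.npy')[y0:y0+h,x0:x0+w,::-1]
    T.append(cv2.resize(np.clip(S,0,255).astype(np.uint8),None,fx=14,fy=14,interpolation=cv2.INTER_CUBIC))
cv2.imwrite('pics/k3.png',cv2.resize(np.vstack(T),None,fx=.63,fy=.63))
E
```

```text
t 12.12 TCP a,b,h mm [ 1.  -1.3 73. ] alpha 23.6 tilt err 0.33 F abu [-0.6 -4.6  2.9] T abu [-0.52  0.22 -0.15] open 0.148 q [-0.34, -0.13, 2.19, 0.18, 0.66, -0.8]
fence [2.3 2.3 2.6 2.9 3.  2.8 2.4 2.3 2.3 1.9 1.8 2.  2.2 2.4] med 2.337517762908245
[[-16 -10  -5  -3  -2  -2  -1   0  -2  -2  -3  -2  -2]
 [-17  -9  -3   0   0   2   6   7   2   0  -1  -1  -1]
 [-20  -9   5   8  11  16  24  23  14   8   7   6   5]
 [-20  -8  12  22  27  33  45  44  32  25  23  22  22]
 [-20 -11   8  25  30  37  51  52  40  34  33  32  32]
 [-18 -14  -4  11  16  22  31  34  29  25  26  25  26]
 [-17 -14 -10  -4   1   4   6   9   8   8   8   8   8]]
[[4.0, 3.17, 215.86, 0.11, 3.53], [3.45, 3.31, 214.12, 0.11, 4.32], [2.7, 3.17, 204.46, 0.2, 5.0]]
```

View pics/k3.png

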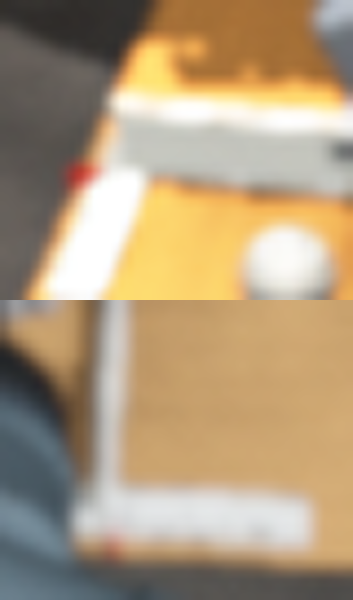

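```bash
python3 - <<'E'
from gap import *
im=np.load('pics/scene_k3.npy')
I=im[229:246,298:312]; red=np.clip(I[:,:,0]-1.0*I[:,:,1],0,None); print(np.round(I[:,:,0]-I[:,:,1]).astype(int))
G=im[:,:,1]
for x in (-.09,-.08,-.07,-.06,-.05,-.04):
    u=proj('scene',g2w(g,[[x,.003,.061],[x,.003,.022]]))
    rows=np.arange(222,246); col=u[0,0]
    v=map_coordinates(G,[rows,np.full(len(rows),col)],order=1); b=map_coordinates(im[:,:,2],[rows,np.full(len(rows),col)],order=1)
    print(x,u.round(1).tolist()); print(np.round(v).astype(int)); print(np.round(b).astype(int))
m=proj('scene',g2w(g,[[-.111,.0013,.030],[-.111,.0023,.030]]));print('marker pred',m)
E
```

```text
[[  6   5   6   6   5   5   6   6   5   8  15  10   5   6]
 [  6   5   5   5   5   6   5   6   7  16  17   9   6   6]
 [  5   4   4   5   6   6   4   5  14  34  35  14   3   2]
 [  5   5   6   5   4   4   3   5  21  45  42  20   2  -1]
 [  5   5   5   6   5   5   4   9  27  46  33  17   2   0]
 [  5   4   4   4   5   4   4  15  36  41  22   9   0   0]
 [  4   6   4   4   4   6  12  28  44  34  12   2  -1  -1]
 [  6   6   4   4   8  24  52  72  69  37   8   1  -1  -1]
 [  6   5   4   4  12  49 102 121  99  45   7   0   0   0]
 [  6   5   4   3  12  48 101 103  57  11   0   0   0   0]
 [  6   4   4   5  10  38  72  56   9  -1   0   0   0   1]
 [  6   4   4   5  10  33  50  23   0   0   0   0   0   6]
 [  6   5   4   6  18  41  41   9  -1   0   0   0  -1  12]
 [  7   5   5  10  31  52  26   6  -1   0   0   0   1  19]
 [  7   6   6  16  44  46  14   1  -1   0   0  -1   7  30]
 [  7   7   7  23  49  34   6  -1   0   0   0   0  16  40]
 [  5   6  11  34  48  15   0   0   0   0   0   3  29  40]]
-0.09 [[310.6, 230.5], [311.0, 239.7]]
[ 78 118 151 176 196 217 239 249 239 212 200 198 200 201 
[... 696 characters left out ...]
06 196 197 198 196 186 164 153
 180 196 199 199 201 204]
[ 62  67  63  57  57  74 121 214 250 236 196 187 189 189 189 178 145 100
  91  99 101 101 103 104]
-0.05 [[321.7, 231.5], [322.0, 240.7]]
[116 116 114 115 120 155 208 240 250 239 211 197 196 197 196 196 183 158
 173 190 197 199 203 205]
[ 57  57  56  57  59  75 113 186 236 229 202 190 189 189 190 189 171 119
  91  95 100 102 102 105]
-0.04 [[324.5, 231.8], [324.7, 241.0]]
[113 113 115 127 142 161 201 230 243 245 229 202 197 197 196 195 179 140
 138 175 192 197 213 228]
[ 57  56  56  62  69  78 104 154 217 236 221 195 189 189 189 188 170 116
  77  87  97 108 149 197]
marker pred [[305.06892279 237.56475827]
 [305.13535827 237.41011629]]
```

Emit:
apply_moves([
  {"x": 0,"y": 0,"z": 0,"ax": 0,"ay": 0.03,"az": 0,"grip": 1},
  {"x": 0,"y": 0,"z": 0,"ax": 0,"ay": 0.03,"az": 0,"grip": 1},
])

```text
time_s: 12.78
eef_pos: [0.4998, -0.0175, 0.1626]
eef_rot: [-0.647, 0.717, 0.255, 0.044]
wrist_force: [-2.3, -5.1, 2.4]
opening: 0.152
```

```bash
python3 - <<'E'
from plan import *
state()
E
```

```text
t 12.78 TCP a,b,h mm [ 1.  -1.2 72.9] alpha 21.8 tilt err 0.33 F abu [-0.7 -5.2  3. ] T abu [-0.57  0.23 -0.01] open 0.152 q [-0.34, -0.13, 2.19, 0.18, 0.66, -0.77]
```

Emit:
apply_moves([
  {"x": 0,"y": 0,"z": 0,"ax": 0,"ay": 0,"az": 0,"grip": 0.7},
  {"x": 0,"y": 0,"z": 0,"ax": 0,"ay": 0,"az": 0,"grip": 0.5},
  {"x": 0,"y": 0,"z": 0,"ax": 0,"ay": 0,"az": 0,"grip": 0.2},
  {"x": 0,"y": 0,"z": 0,"ax": 0,"ay": 0,"az": 0,"grip": 0.2},
])

```text
time_s: 13.28
eef_pos: [0.4997, -0.0174, 0.1625]
eef_rot: [-0.647, 0.717, 0.255, 0.044]
wrist_force: [-0.3, -0.2, -0.0]
opening: 0.8
```

```bash
python3 - <<'E'
from plan import state
from gm import *
import fit1d
state(); run('k4',.004); fit1d.fit(np.load('pics/top_k4.npy'),.0055,hi=.010)
E
```

```text
t 13.28 TCP a,b,h mm [ 1.  -1.1 72.9] alpha 21.8 tilt err 0.32 F abu [-0.3 -0.3  0.1] T abu [0.05 0.18 0.01] open 0.8 q [-0.34, -0.13, 2.19, 0.18, 0.66, -0.77]
fence [2.5 2.2 2.5 2.7 2.5 2.2 1.9 2.  1.8 1.6 1.7 1.9 2.2 2.4] med 2.201266871329933
[[-16 -11  -5  -3  -2  -2  -1   0  -1  -2  -2  -2  -3]
 [-17 -10  -3  -1   1   3   6   7   3   0  -1  -1  -1]
 [-18  -8   4   9  12  16  24  23  14   8   6   6   5]
 [-19  -9  12  23  28  34  45  44  32  24  22  22  22]
 [-20 -12   8  25  30  37  51  52  40  34  33  33  32]
 [-17 -14  -4  10  16  22  31  35  28  26  26  26  26]
 [-17 -15 -10  -4   1   4   8   9  10   8   8   7   8]]
[[3.8, 3.15, 215.69, 0.12, 3.53], [3.26, 3.32, 215.12, 0.13, 4.33], [2.44, 3.22, 204.73, 0.24, 5.0]]
```

```bash
cat > joint.py <<'E'
from fit1d import *
def joint(img,y0,hi=.010):
    xs=np.linspace(-.08,-.02,40); D=[prof(img,y0,xs,ch,hi=hi) for ch in range(3)]; y=D[0][0]; vs=[d[1].mean(0) for d in D]
    st=lambda e,s:.5*(1+erf((y-e)/s/np.sqrt(2)))
    def basis(yf,s,wl):
        a,b,c=st(yf,s),st(yf+.006,s),st(yf+.006+wl,s)
        return np.stack([1-a,(1-a)*(y-y0)*100,a-b,b-c,c],1)
    def f(p):
        Bm=basis(*(np.array(p)*1e-3)); return np.concatenate([v-Bm@np.linalg.lstsq(Bm,v,rcond=None)[0] for v in vs])
    out=[]
    for wl in (1.5,2,2.5,3,3.5):
        r=least_squares(lambda p:f([p[0],p[1],wl]),[y0*1e3-3,3.])
        out.append((wl,round(r.x[0],2),round(r.x[1],2),round(np.sqrt(np.mean(r.fun**2)),2)))
    return out
if __name__=='__main__':
    for t,y0,hi in [('avg',.017,.014),('k2',.0075,.01),('k3',.0055,.01),('k4',.0055,.01)]: print(t,joint(np.load(f'pics/top_{t}.npy'),y0,hi))
E
python3 joint.py
```

```text
avg [(1.5, np.float64(13.9), np.float64(4.56), np.float64(1.35)), (2, np.float64(15.3), np.float64(3.94), np.float64(1.31)), (2.5, np.float64(15.18), np.float64(3.81), np.float64(1.29)), (3, np.float64(15.05), np.float64(3.66), np.float64(1.26)), (3.5, np.float64(14.89), np.float64(3.47), np.float64(1.22))]
k2 [(1.5, np.float64(6.4), np.float64(4.19), np.float64(0.7)), (2, np.float64(6.2), np.float64(4.09), np.float64(0.69)), (2.5, np.float64(5.98), np.float64(3.97), np.float64(0.66)), (3, np.float64(5.73), np.float64(3.8), np.float64(0.62)), (3.5, np.float64(5.43), np.float64(3.58), np.float64(0.56))]
k3 [(1.5, np.float64(4.09), np.float64(4.21), np.float64(0.73)), (2, np.float64(3.91), np.float64(4.11), np.float64(0.71)), (2.5, np.float64(3.71), np.float64(3.99), np.float64(0.69)), (3, np.float64(3.47), np.float64(3.83), np.float64(0.65)), (3.5, np.float64(3.19), np.float64(3.62), np.float64(0.6))]
k4 [(1.5, np.float64(3.81), np.float64(4.25), np.float64(0.75)), (2, np.float64(3.65), np.float64(4.16), np.float64(0.74)), (2.5, np.float64(3.47), np.float64(4.04), np.float64(0.72)), (3, np.float64(3.25), np.float64(3.89), np.float64(0.68)), (3.5, np.float64(2.99), np.float64(3.69), np.float64(0.64))]
```

```bash
python3 - <<'E'
from plan import *
print(inc(*target(82.5,.073,.0007,-.0009)),inc(*target(82.5,.037,.0007,-.0009)))
E
```

```text
(array([-0.02, -0.  ,  0.04]), array([ 0.002, -1.059, -0.   ])) (array([-0.02,  3.6 ,  0.05]), array([ 0.002, -1.059, -0.   ]))
```

Emit:
apply_moves([
  {"x": 0,"y": 0,"z": 0,"ax": 0,"ay": -0.18,"az": 0,"grip": 0.1},
  {"x": 0,"y": 0,"z": 0,"ax": 0,"ay": -0.36,"az": 0,"grip": 0.1},
  {"x": 0,"y": 0,"z": 0,"ax": 0,"ay": -0.54,"az": 0,"grip": 0.1},
  {"x": 0,"y": 0,"z": 0,"ax": 0,"ay": -0.72,"az": 0,"grip": 0.1},
  {"x": 0,"y": 0,"z": 0,"ax": 0,"ay": -0.9,"az": 0,"grip": 0.1},
  {"x": 0,"y": 0,"z": 0.04,"ax": 0,"ay": -1.06,"az": 0,"grip": 0.1},
  {"x": 0,"y": 1.2,"z": 0.05,"ax": 0,"ay": -1.06,"az": 0,"grip": 0.1},
  {"x": 0,"y": 2.4,"z": 0.05,"ax": 0,"ay": -1.06,"az": 0,"grip": 0.1},
  {"x": 0,"y": 3.6,"z": 0.05,"ax": 0,"ay": -1.06,"az": 0,"grip": 0.1},
  {"x": 0,"y": 3.6,"z": 0.05,"ax": 0,"ay": -1.06,"az": 0,"grip": 0.3},
])

```text
time_s: 14.92
eef_pos: [0.5143, -0.018, 0.1282]
eef_rot: [-0.431, 0.641, 0.546, -0.325]
wrist_force: [-0.8, 0.2, 0.2]
opening: 0.711
```

```bash
python3 - <<'E'
from plan import *
state()
E
```

```text
t 14.93 TCP a,b,h mm [-0.4 -0.6 35.7] alpha 82.5 tilt err 0.33 F abu [-0.7  0.2  0.5] T abu [ 0.    0.26 -0.03] open 0.711 q [-0.33, -0.02, 2.18, 0.2, 0.57, -1.84]
```

Emit:
apply_moves([
  {"x": 0,"y": 0,"z": 0,"ax": 0,"ay": 0,"az": 0,"grip": 0.45},
  {"x": 0,"y": 0,"z": 0,"ax": 0,"ay": 0,"az": 0,"grip": 0.52},
  {"x": 0,"y": 0,"z": 0,"ax": 0,"ay": 0,"az": 0,"grip": 0.6},
  {"x": 0,"y": 0,"z": 0,"ax": 0,"ay": 0,"az": 0,"grip": 1},
  {"x": 0,"y": 0,"z": 0,"ax": 0,"ay": 0,"az": 0,"grip": 1},
])

```text
time_s: 15.55
eef_pos: [0.5143, -0.018, 0.1286]
eef_rot: [-0.431, 0.641, 0.546, -0.325]
wrist_force: [-5.9, 0.8, 5.7]
opening: 0.456
```

```bash
python3 - <<'E'
from plan import *
state()
E
```

```text
t 15.55 TCP a,b,h mm [-0.2 -0.6 36. ] alpha 82.5 tilt err 0.32 F abu [-2.9  0.4  7.7] T abu [0.03 0.55 0.08] open 0.456 q [-0.33, -0.02, 2.18, 0.2, 0.57, -1.84]
```

Emit:
apply_moves([
  {"x": 0,"y": 0,"z": 0,"ax": 0,"ay": 0.1,"az": 0,"grip": 1},
  {"x": 0,"y": 0,"z": 0,"ax": 0,"ay": 0.2,"az": 0,"grip": 1},
  {"x": 0,"y": 0,"z": 0,"ax": 0,"ay": 0.3,"az": 0,"grip": 1},
  {"x": 0,"y": 0,"z": 0,"ax": 0,"ay": 0.4,"az": 0,"grip": 1},
])

```text
time_s: 16.05
eef_pos: [0.5144, -0.0176, 0.1287]
eef_rot: [-0.531, 0.692, 0.449, -0.19]
wrist_force: [1.0, 2.8, -0.4]
opening: 0.464
```

```bash
python3 - <<'E'
from plan import *
state()
E
```

```text
t 16.05 TCP a,b,h mm [-0.1 -0.2 36.1] alpha 59.4 tilt err 0.32 F abu [ 0.6  2.8 -0.7] T abu [0.72 0.02 0.22] open 0.464 q [-0.33, -0.02, 2.18, 0.2, 0.57, -1.43]
```

Emit:
apply_moves([
  {"x": 0,"y": 0,"z": 0,"ax": 0,"ay": 0.08,"az": 0,"grip": 1},
  {"x": 0,"y": 0,"z": 0,"ax": 0,"ay": 0.15,"az": 0,"grip": 1},
])

```text
time_s: 16.3
eef_pos: [0.5145, -0.0174, 0.1287]
eef_rot: [-0.564, 0.705, 0.408, -0.137]
wrist_force: [1.6, 1.4, -0.8]
opening: 0.458
```

```bash
python3 - <<'E'
from plan import *
state()
E
```

```text
t 16.30 TCP a,b,h mm [ 0.  -0.  36.1] alpha 50.7 tilt err 0.31 F abu [ 1.   1.5 -1.4] T abu [0.41 0.02 0.29] open 0.458 q [-0.33, -0.02, 2.18, 0.2, 0.57, -1.28]
```

Emit:
apply_moves([
  {"x": 0,"y": 0,"z": 0,"ax": 0,"ay": 0.08,"az": 0,"grip": 1},
  {"x": 0,"y": 0,"z": 0,"ax": 0,"ay": 0.15,"az": 0,"grip": 1},
])

```text
time_s: 16.55
eef_pos: [0.5145, -0.0173, 0.1288]
eef_rot: [-0.593, 0.713, 0.364, -0.083]
wrist_force: [1.2, 0.3, -1.1]
opening: 0.462
```

```bash
python3 - <<'E'
from plan import *
state()
E
```

```text
t 16.55 TCP a,b,h mm [ 0.1  0.1 36.1] alpha 42.0 tilt err 0.31 F abu [ 0.6  0.4 -1.5] T abu [0.4  0.01 0.25] open 0.462 q [-0.33, -0.02, 2.18, 0.2, 0.57, -1.13]
```

Emit:
apply_moves([
  {"x": 0,"y": 0,"z": 0,"ax": 0,"ay": 0.08,"az": 0,"grip": 1},
  {"x": 0,"y": 0,"z": 0,"ax": 0,"ay": 0.13,"az": 0,"grip": 1},
])

```text
time_s: 16.8
eef_pos: [0.5147, -0.0172, 0.1288]
eef_rot: [-0.616, 0.717, 0.324, -0.035]
wrist_force: [1.5, 0.7, -1.4]
opening: 0.459
```

```bash
python3 - <<'E'
from plan import *
state()
E
```

```text
t 16.80 TCP a,b,h mm [ 0.2  0.2 36.1] alpha 34.5 tilt err 0.31 F abu [ 0.7  0.8 -1.9] T abu [0.36 0.09 0.42] open 0.459 q [-0.33, -0.02, 2.18, 0.2, 0.57, -1.0]
```

Emit:
apply_moves([
  {"x": 0,"y": 0,"z": 0,"ax": 0,"ay": 0.08,"az": 0,"grip": 1},
  {"x": 0,"y": 0,"z": 0,"ax": 0,"ay": 0.15,"az": 0,"grip": 1},
])

```text
time_s: 17.05
eef_pos: [0.5149, -0.0171, 0.1289]
eef_rot: [-0.638, 0.718, 0.277, 0.019]
wrist_force: [1.3, 1.3, -2.0]
opening: 0.458
```

```bash
python3 - <<'E'
from plan import *
state()
E
```

```text
t 17.05 TCP a,b,h mm [ 0.4  0.3 36.1] alpha 25.8 tilt err 0.31 F abu [ 0.3  1.4 -2.3] T abu [0.33 0.04 0.55] open 0.458 q [-0.33, -0.02, 2.18, 0.2, 0.57, -0.85]
```

Emit:
apply_moves([
  {"x": 0,"y": 0,"z": 0,"ax": 0,"ay": 0.07,"az": 0,"grip": 1},
  {"x": 0,"y": 0,"z": 0,"ax": 0,"ay": 0.1,"az": 0,"grip": 1},
])

```text
time_s: 17.3
eef_pos: [0.5149, -0.0171, 0.1289]
eef_rot: [-0.651, 0.716, 0.245, 0.055]
wrist_force: [1.8, 0.2, -1.5]
opening: 0.456
```

```bash
python3 - <<'E'
from plan import *
state()
E
```

```text
t 17.30 TCP a,b,h mm [ 0.5  0.3 36.1] alpha 20.1 tilt err 0.32 F abu [ 1.   0.3 -2.1] T abu [0.26 0.06 0.7 ] open 0.456 q [-0.33, -0.02, 2.18, 0.2, 0.57, -0.75]
```

Emit:
apply_moves([
  {"x": 0,"y": 0,"z": 0,"ax": 0,"ay": 0,"az": 0,"grip": 1},
])

```text
time_s: 17.42
eef_pos: [0.5149, -0.017, 0.1289]
eef_rot: [-0.651, 0.716, 0.245, 0.055]
wrist_force: [-0.0, -0.4, -1.5]
opening: 0.459
```

```bash
python3 - <<'E'
from plan import *
state()
E
```

```text
t 17.43 TCP a,b,h mm [ 0.5  0.4 36.1] alpha 20.1 tilt err 0.32 F abu [-0.6 -0.4 -1.3] T abu [0.12 0.21 0.22] open 0.459 q [-0.33, -0.02, 2.18, 0.2, 0.57, -0.75]
```

Emit:
apply_moves([
  {"x": 0,"y": 0,"z": 0,"ax": 0,"ay": 0.06,"az": 0,"grip": 1},
])

```text
time_s: 17.55
eef_pos: [0.515, -0.017, 0.129]
eef_rot: [-0.658, 0.714, 0.226, 0.076]
wrist_force: [1.9, 1.1, -1.7]
opening: 0.458
```

```bash
python3 - <<'E'
from plan import *
state()
E
```

```text
t 17.55 TCP a,b,h mm [ 0.5  0.4 36.1] alpha 16.7 tilt err 0.32 F abu [ 0.9  1.3 -2.3] T abu [0.27 0.1  0.67] open 0.458 q [-0.33, -0.02, 2.18, 0.2, 0.57, -0.69]
```

Emit:
apply_moves([
  {"x": 0,"y": 0,"z": 0,"ax": 0,"ay": 0,"az": 0,"grip": 0.4},
  {"x": 0,"y": 0,"z": 0,"ax": 0,"ay": 0,"az": 0,"grip": 0.2},
  {"x": 0,"y": 0,"z": 0,"ax": 0,"ay": 0,"az": 0,"grip": 0.1},
  {"x": 0,"y": -2.5,"z": 0,"ax": 0,"ay": 0,"az": 0,"grip": 0.1},
  {"x": 0,"y": -6,"z": 0,"ax": 0,"ay": 0,"az": 0,"grip": 0.1},
  {"x": 0,"y": -11,"z": 0,"ax": 0,"ay": 0,"az": 0,"grip": 0.1},
  {"x": 0,"y": -16,"z": 0,"ax": 0,"ay": 0,"az": 0,"grip": 0.1},
  {"x": 0,"y": -21,"z": 0,"ax": 0,"ay": 0,"az": 0,"grip": 0.1},
])

```text
time_s: 18.55
eef_pos: [0.4253, -0.0102, 0.3207]
eef_rot: [-0.658, 0.714, 0.226, 0.076]
wrist_force: [0.8, -2.0, 0.3]
opening: 0.9
```

```bash
python3 - <<'E'
from plan import *
state()
import numpy as np
Rc,p,o=cur()
print(inc(Rc,np.array([.2,.3,.40])), inc(Rc,np.array([.22,-.38,.38])))
E
```

```text
t 18.55 TCP a,b,h mm [1.000e-01 6.000e-01 2.479e+02] alpha 16.7 tilt err 0.33 F abu [ 1.  -1.9 -0.1] T abu [0.02 0.19 0.03] open 0.9 q [-0.4, -0.57, 2.16, 0.15, 1.14, -0.66]
(array([ -9.84, -17.7 ,  33.51]), array([0., 0., 0.])) (array([-24.03, -12.87, -32.88]), array([0., 0., 0.]))
```

Emit:
apply_moves([
  {"x": -3,"y": -2,"z": -4,"ax": 0,"ay": 0,"az": 0,"grip": 0},
  {"x": -6,"y": -4,"z": -8,"ax": 0,"ay": 0,"az": 0,"grip": 0},
  {"x": -9,"y": -6,"z": -12,"ax": 0,"ay": 0,"az": 0,"grip": 0},
  {"x": -12,"y": -8,"z": -16,"ax": 0,"ay": 0,"az": 0,"grip": 0},
  {"x": -15,"y": -10,"z": -20,"ax": 0,"ay": 0,"az": 0,"grip": 0},
  {"x": -18,"y": -12,"z": -24,"ax": 0,"ay": 0,"az": 0,"grip": 0},
  {"x": -21,"y": -13,"z": -28,"ax": 0,"ay": 0,"az": 0,"grip": 0},
  {"x": -24,"y": -13,"z": -33,"ax": 0,"ay": 0,"az": 0,"grip": 0},
])

```text
time_s: 19.55
eef_pos: [0.2185, -0.3832, 0.3825]
eef_rot: [-0.657, 0.716, 0.226, 0.076]
wrist_force: [0.2, -0.4, 0.1]
opening: 1.0
```

```bash
python3 - <<'E'
from plan import state
from gm import *
from joint import joint
import fit1d
state(); run('end',.004); it=np.load('pics/top_end.npy'); fit1d.fit(it,.0055); print(joint(it,.0055,.012))
T=[]
for c,(x0,y0,w,h) in {'scene':(290,185,64,60),'top':(296,180,64,56)}.items():
    S=np.load(f'pics/{c}_end.npy'); cv2.imwrite(f'pics/{c}_endfull.png',S[:,:,::-1]); S=S[y0:y0+h,x0:x0+w,::-1]
    T.append(cv2.resize(np.clip(S,0,255).astype(np.uint8),(384,360),interpolation=cv2.INTER_CUBIC))
cv2.imwrite('pics/end.png',np.hstack(T))
for n in ['spice_jar','salt','tumbler','mug','pepper']:
    r=find_in('scene',n); print(n,[(np.round(a['rect'],1).tolist(),round(a['p'],2)) for a in r[:1]])
cv2.imwrite('pics/endfull.png',cv2.resize(cv2.imread('pics/scene_endfull.png'),(640,400)))
E
```

```text
t 19.55 TCP a,b,h mm [-135.7 -386.7  379.4] alpha 16.7 tilt err 0.41 F abu [ 0.3 -0.4  0. ] T abu [ 0.01  0.19 -0.01] open 1.0 q [-1.63, -0.35, 1.9, 0.44, 1.58, -1.85]
fence [2.5 2.3 2.5 2.8 2.5 2.2 2.  2.  1.8 1.5 1.7 1.9 2.2 2.4] med 2.224676926782984
[[-2 -2 -2 -2 -2 -2  0  0 -2 -2 -2 -2 -2]
 [ 1  2  0  0  0  3  6  6  3 -1 -1 -2 -1]
 [16 14 12 10 11 16 24 24 14  8  7  6  5]
 [30 28 26 25 27 34 45 44 32 25 23 22 22]
 [28 28 28 29 31 37 52 53 40 34 33 33 32]
 [12 14 14 17 19 22 32 35 29 26 26 26 26]
 [ 4  4  5  6  5  6  8 10 10  9  8  8  9]]
[[6.3, 4.25, 250.42, 0.27, 5.0], [2.87, 3.07, 213.63, 0.19, 4.29], [2.58, 3.3, 213.37, 0.37, 5.0]]
[(1.5, np.float64(1.1), np.float64(5.3), np.float64(0.85)), (2, np.float64(3.64), np.float64(4.17), np.float64(1.02)), (2.5, np.float64(3.49), np.float64(4.06), np.float64(1.0)), (3, np.float64(3.31), np.float64(3.92), np.float64(0.96)), (3.5, np.float64(3.09), np.float64(3.74), np.float64(0.92))][ WARN:0@22.275] global loadsave.cpp:1063 imwrite_ Unsupported depth image for selected encoder is fallbacked to CV_8U.
Traceback (most recent call last):
NameError: name 'find_in' is not defined
```

View pics/end.png

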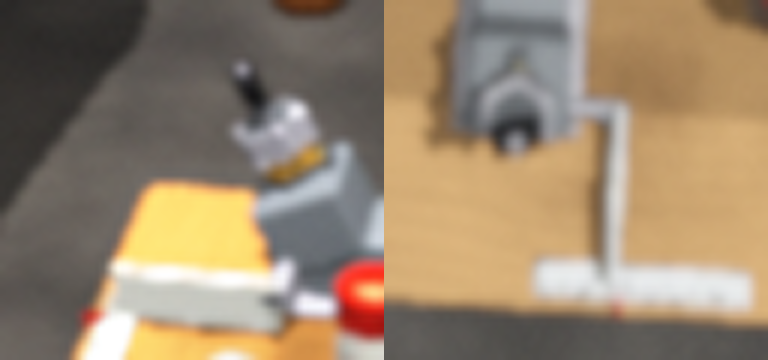

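```bash
python3 - <<'E'
from gap import *
it=np.load('pics/top_end.npy')
x0,y0,w,h=318,192,34,40;S=18
z=cv2.resize(np.clip(it[y0:y0+h,x0:x0+w,::-1],0,255).astype(np.uint8),None,fx=S,fy=S,interpolation=cv2.INTER_CUBIC)
def box(x1,x2,y1,y2,zz,col):
    p=((proj('top',g2w(g,[[x1,y1,zz],[x1,y2,zz],[x2,y2,zz],[x2,y1,zz]]))-[x0,y0]+.5)*S).astype(int); cv2.polylines(z,[p],True,col,1)
box(-.105,-.005,.003,.009,.061,(0,255,0)); box(-.117,-.105,-.0,.003,.034,(255,0,0)); box(-.117,-.105,-.0,.003,.024,(255,255,0))
cv2.imwrite('pics/ovend.png',cv2.resize(z,None,fx=.83,fy=.83))
r=it[214:226,326:340,2];print(np.round(r).astype(int))
cam=-np.array(P['top']['R']).T@np.array(P['top']['t']);print(cam)
E
```

```text
[[115 114 111 101  80  71 107 169 199 180 136 113 111 112]
 [114 114 111 100  81  72 108 168 196 173 131 114 113 114]
 [116 116 113 103  83  74 110 169 195 170 127 114 115 115]
 [118 117 115 104  85  76 113 170 196 170 128 115 114 116]
 [118 120 118 107  88  79 113 170 195 170 129 117 115 116]
 [136 137 136 128 110  93 118 172 196 171 131 119 118 118]
 [183 184 184 179 164 133 134 177 199 179 149 141 138 139]
 [222 222 223 220 204 172 156 186 209 202 190 186 186 186]
 [235 235 235 232 220 192 177 197 220 223 220 221 222 223]
 [233 235 234 231 224 208 198 206 222 228 227 231 235 235]
 [225 228 225 221 223 222 216 210 217 222 223 228 233 233]
 [210 210 202 200 210 217 213 207 208 211 215 220 225 224]]
[4.02678077e-01 3.51270872e-04 1.47485178e+00]
```

View pics/ovend.png

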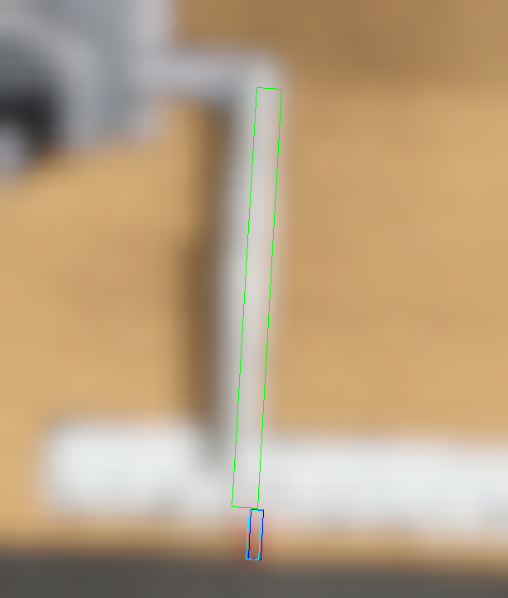

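View pics/scene_endfull.png

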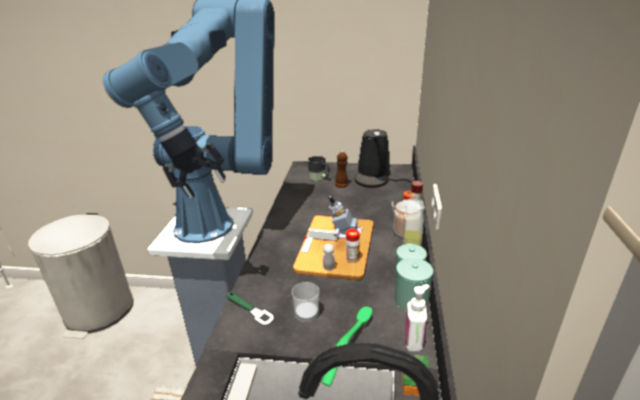

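```bash
python3 - <<'E'
import numpy as np,cv2
a=np.load('pics/top_avg.npy');b=np.load('pics/top_end.npy')
for n,(x,y,w,h) in {'spice':(355,165,22,24),'salt':(368,188,20,16),'mug':(168,222,28,30),'pepper':(184,192,30,24),'tumbler':(414,194,34,30)}.items():
    A=a[y:y+h,x:x+w].mean(2).astype(np.float32);B=b[y:y+h,x:x+w].mean(2).astype(np.float32)
    print(n,np.round(cv2.phaseCorrelate(A,B)[0],2),abs(A-B).mean().round(1))
E
```

```text
spice [ 0.01 -0.01] 1.5
salt [-0.02 -0.01] 1.8
mug [-0.1  -0.08] 1.3
pepper [-0.3  -0.33] 2.0
tumbler [0.02 0.03] 1.4
```

The final pictures show the arm clear of everything and the jars where they were. The pepper mill shows a 0.3 px apparent shift, which I put down to a lighting or noise difference, since the arm never went near it. I'm handing in now.

```bash
python3 -c "
from bench import ticket
print(ticket.hand_in())"
```

```text
the job is handed in; nothing more can be done
None
```

The fence is set to the red marker, the nut is tightened again, and the job is handed in at about 20 s of the 58 s allowed, with no verdict reported.

- **Loosening:** I gripped the nut across its flats and turned it 0.56 rad counterclockwise.
- **Setting:** I turned the knob about 1.36 rad clockwise in three steps. The camera put the fence about 12 mm to the right of where it started.
- **Tightening:** I turned the nut about 1.15 rad clockwise. The resistance climbed from 0.25 to about 0.7 N m, inside the 0.5–0.9 N m range. I then opened the gripper and moved the arm clear.

**Last checks**
- **Alignment:** in the top camera the fence edge lies at y of about 2.2–3.6 mm, depending on how the edge is fitted. The marker's left face lies at about 2.6–3.0 mm. They agree to roughly half a millimetre, which is the limit of the picture resolution.
- **Disagreements:** the scene camera, less precise here, put the fence about 1.5 mm farther right. The camera shift for the first knob step was about 1.5 mm less than the turn implied. I think gripping the knob turned it slightly, but I did not confirm that.
- **Tightening effect on the fence:** it had not moved measurably after the nut was tightened.
- **Lock:** I judged it from the tightening torque only and did not try the knob afterwards.
- **Jars and dishes:** the spice jar, salt shaker, mug and tumbler showed no shift beyond 0.15 px. The pepper mill showed about 0.4 px (roughly 1 mm). I took that as image noise, since the arm never came near it.

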